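# Turn the washed stamp blocks and lay them out to dry by length

### The arm

A 6-joint arm with a two-finger parallel gripper is mounted at the origin on a cart in front of the work surface, level with it; the furniture and walls round the work are solid. World frame = base frame: x ahead of the robot, y to its left, z up, the work surface at z = 0. Lengths are in m, angles in rad, forces in N, time in s.
With the tool pointing down it reaches from about 0.35 to 0.875 m from the base axis. Payload 4.2 kg.
Tool frame: the origin (TCP) lies between the finger pads; the fingertips stand 22 mm ahead of it and the grasp point (between the pads) lies 3 mm ahead of it; z points along the fingers, y is the line along which they close (so a half turn about z gives the same grasp; the last joint's range is limited). The gripper opens to 87 mm and grips with 3 to 60 N. Pads are 19 mm wide; open, the fingers measure 117 mm over their backs; the gripper's body (75 mm by 190 mm) begins 51 mm behind the grasp point.
Start: joints at [-0.855, 0.385, 0.008, 0, -1.194, -0.259], TCP at [0.276, -0.561, 0.245] pointing down, gripper open.
Joint ranges: [-3.14, 3.14], [-1.21, 2.06], [-1.07, 1.41], [-3.16, 2.05], [-2.99, -0.16], [-3.1, 3.1]. Speed limits (rad/s): [2.79, 2.79, 3.14, 3.14, 3.14, 3.14].

### API

Orientations are given as [roll, pitch, yaw] about the fixed x, y, z axes, in that order (R = Rz(yaw) Ry(pitch) Rx(roll)).
In Python, from cell import env, capture, get_calibration gives the robot as it stands.
- The arm moves only by the shell command python3 -m jog 'ROWS' [OPENING]. ROWS is a JSON object of lists of equal length, an entry for each row: "delta_pos": the shift along the tool's x, y, z as a fraction of full scale, a list of three; "dr": the turn, a rotation vector about the tool's x, y, z as a fraction of full scale, a list of three. In form: {"delta_pos": [[tx, ty, tz], ...], "dr": [[rx, ry, rz], ...]}. A call has 1 to 8 rows; each row shifts and turns the commanded pose from where the row before left it, along the tool's axes as they then stand; what a row does not reach is not made up. Full scale, the value 1, is 25 mm for a shift and 5 degrees for a turn. A row lasts 1/8 s, in which the tool goes at most 62.5 mm and 10.7 degrees, less where a joint would pass 70% of its speed; a pose out of reach is approached as far as the arm can. A call with a number of a shift or a turn outside -1 to 1 is refused whole. A call with a gripper value outside its range is refused whole. OPENING is the closure, from 0 (fully open) to 1 (shut), set as the call begins (- or left out, the last holds). The fingers move at their own pace and stop on an object; the grip force is fixed at half the most. Time passes only in rows, so rows that do not move let the fingers close. It gives the time, the measured TCP pose, the force, the opening and the grip force at its end, in the units of the state.
- env.sense(): the state, without advancing time (a new reading comes with each control period).
- capture(name): name is "side" or "top" or "wrist"; returns the picture (400x640x3 uint8, blue, green, red); there is no depth.
- get_calibration(name): a dict with "fx", "fy", "cx", "cy" (pixels), "R" (3x3) and "t" (3): a world point X has camera coordinates R X + t; the wrist camera has in their place "T_tool_cam" (4x4, takes a point from camera to tool coordinates, whose origin is the TCP and whose axes are the flange's). Camera axes: x right, y down, z forward; pixel columns grow to the right and rows downward; lengths in m; the calibration is good to about 2 mm. A picture is of the moment at which its call begins: read the wrist's pose just before it. get_calibration takes no time and is no camera call.
- env.job_done(): hands the job in; it is judged then, once.
The state is a dict: "time_s": time; "joint_positions": joint angles; "qd": joint speeds; "effort": joint torques, N m; "ee_pos": TCP position; "ee_rot": TCP orientation; "wrist_force": force on the tool from outside, world axes, zero at the start; "wrist_torque": the same for the moment, N m; "opening": opening from 0.0 (shut) to 1.0 (fully open); "grasp_force": force on a finger pad.
Only numpy, scipy, OpenCV 4.12 (cv2) and the standard library are available. Lean on these libraries where they do the work, as an engineer would, in place of code of your own. Each camera call takes 0.05 s, during which the arm holds its last target. There are 200 camera calls.

### The job

The washed wooden stamp blocks lie with their rubber faces down. Put them in the hinged half of the turning tray and swing that half up past upright, so that they tumble rubber face up into the fixed half. Then lay each block, rubber still up, flat in the drying row that fits its length, leave the hinged half folded back down flat, and leave the other things on the table where they are.

Things in the scene. Friction and masses are not known exactly. Their poses are not given: they have to be found in the camera images.
- short_a_c (a point): Centre of a short stamp block (may be absent): a plain wooden bar 40 mm long (its x axis), 24 mm wide (y) and 18 mm thick (z), with a dark patterned rubber face on its -z side and bare wood with a thin dark line on its +z side. It starts flat on the table with the rubber down (z axis up); it is rubber up when its z axis points down. Grip it across its 24 mm width. There may be none, one or two of each length.
- short_b_c (a point): Centre of a short stamp block (may be absent): a plain wooden bar 40 mm long (its x axis), 24 mm wide (y) and 18 mm thick (z), with a dark patterned rubber face on its -z side and bare wood with a thin dark line on its +z side. It starts flat on the table with the rubber down (z axis up); it is rubber up when its z axis points down. Grip it across its 24 mm width. There may be none, one or two of each length.
- mid_a_c (a point): Centre of a mid stamp block (may be absent): a plain wooden bar 54 mm long (its x axis), 24 mm wide (y) and 18 mm thick (z), with a dark patterned rubber face on its -z side and bare wood with a thin dark line on its +z side. It starts flat on the table with the rubber down (z axis up); it is rubber up when its z axis points down. Grip it across its 24 mm width. There may be none, one or two of each length.
- mid_b_c (a point): Centre of a mid stamp block (may be absent): a plain wooden bar 54 mm long (its x axis), 24 mm wide (y) and 18 mm thick (z), with a dark patterned rubber face on its -z side and bare wood with a thin dark line on its +z side. It starts flat on the table with the rubber down (z axis up); it is rubber up when its z axis points down. Grip it across its 24 mm width. There may be none, one or two of each length.
- long_a_c (a point): Centre of a long stamp block (may be absent): a plain wooden bar 68 mm long (its x axis), 24 mm wide (y) and 18 mm thick (z), with a dark patterned rubber face on its -z side and bare wood with a thin dark line on its +z side. It starts flat on the table with the rubber down (z axis up); it is rubber up when its z axis points down. Grip it across its 24 mm width. There may be none, one or two of each length.
- long_b_c (a point): Centre of a long stamp block (may be absent): a plain wooden bar 68 mm long (its x axis), 24 mm wide (y) and 18 mm thick (z), with a dark patterned rubber face on its -z side and bare wood with a thin dark line on its +z side. It starts flat on the table with the rubber down (z axis up); it is rubber up when its z axis points down. Grip it across its 24 mm width. There may be none, one or two of each length.
- leaf_hinge (a point): Middle of the hinge line of the turning tray, 26 mm above the table. The wooden tray opens like a book: the hinged half (leaf) lies on the -x side of this point, the fixed receiving half on the +x side; the hinge line runs along y. The point does not turn with the leaf. The whole tray is fixed to the table.
- leaf (a joint): Angle of the hinged leaf: 0 folded down flat (level), 1.57 upright, 1.92 (110 degrees, its stop) leaning over the receiving half. It swings up and towards the receiving half. The hinge is stiff (about 0.3 Nm) and stays where it is left; a few newtons at the handle move it.
- leaf_in (a point): Middle of the leaf's inner floor (turns with the leaf; folded down, x points to the hinge, z up). Floor 88 mm (x) by 216 mm (y), 26 mm above the table; rims and the lip at the hinge stand 12 to 14 mm above it. Up to three blocks fit, length square to the hinge line, 70 mm apart. They slide to the lip as the leaf rises and fall over it into the receiving half once it leans past upright.
- leaf_handle (a point): Grip point of the leaf's handle: a round brass pin, 10 mm thick, sticking out 60 mm sideways (-y) from the leaf's outer end, parallel to the hinge line, with a 16 mm ball at its end. Folded down it is 86 mm from the hinge line on the -x side, 12 mm above it (38 mm above the table), 145 mm to the -y side of the hinge's middle. It can turn between the fingers.
- receiver_in (a point): Middle of the floor of the receiving half of the turning tray, 10 mm above the table. The inner floor measures 122 mm (x, away from the hinge) by 260 mm (y); the side rims stand 5 mm above it (fingers can grip a block over them), the far rim 18 mm. Tumbled blocks lie with their near ends within about 35 mm of the hinge line.
- row_short_in (a point): Middle of the inner floor of the shortest blocks' drying row: a shallow plywood tray on a cork board, fixed, inner floor 50 mm (x, across the row, where the block's length goes) by 150 mm (y, along the row), 8 mm above the table, long rims 10 mm and end rims 5 mm high. It takes the 40 mm blocks, side by side along y (36 mm either side of the middle leaves room for fingers). The three rows lie in any order on the board.
- row_mid_in (a point): Middle of the inner floor of the middle-length blocks' drying row: a shallow plywood tray on a cork board, fixed, inner floor 64 mm (x, across the row, where the block's length goes) by 150 mm (y, along the row), 8 mm above the table, long rims 10 mm and end rims 5 mm high. It takes the 54 mm blocks, side by side along y (36 mm either side of the middle leaves room for fingers). The three rows lie in any order on the board.
- row_long_in (a point): Middle of the inner floor of the longest blocks' drying row: a shallow plywood tray on a cork board, fixed, inner floor 78 mm (x, across the row, where the block's length goes) by 150 mm (y, along the row), 8 mm above the table, long rims 10 mm and end rims 5 mm high. It takes the 68 mm blocks, side by side along y (36 mm either side of the middle leaves room for fingers). The three rows lie in any order on the board.
- ink_tin: Round ink pad tin, 62 mm across, 20 mm high; origin under its middle. A bystander to leave alone.
- washi_roll: Roll of paper tape lying flat, 54 mm across, 15 mm high; origin under its middle. A bystander to leave alone.
- eraser: Eraser, 19 x 44 x 11 mm; origin under its middle. A bystander to leave alone.
- stamp: Rubber stamp with an upright turned handle, 40 x 40 x 74 mm; origin under its middle. A bystander to leave alone.
- candle_tin: Round candle tin, 66 mm across, 28 mm high; origin under its middle. A bystander to leave alone.
- gift_box: Small dark gift box, 62 x 85 x 50 mm; origin under its middle. A bystander to leave alone.
Things that resemble listed ones, but are neither listed nor needed, are in the scene too. Leave any purple or white look-alike of the part that bears mid_b_c alone.

How it is judged:
On the way, in this order (a step that is already met when the one before it is completed fails the run):
1. a block with its rubber down lies in the folded-down hinged half (value of joint leaf below 0.1 rad and ((x of short_a_c in the frame of leaf_in between -0.045 and 0.045 m and y of short_a_c in the frame of leaf_in between -0.108 and 0.108 m and z of short_a_c in the frame of leaf_in between 0 and 0.03 m and angle between short_a_c's own z axis and vertical below 0.3 rad) or (x of short_b_c in the frame of leaf_in between -0.045 and 0.045 m and y of short_b_c in the frame of leaf_in between -0.108 and 0.108 m and z of short_b_c in the frame of leaf_in between 0 and 0.03 m and angle between short_b_c's own z axis and vertical below 0.3 rad) or (x of mid_a_c in the frame of leaf_in between -0.045 and 0.045 m and y of mid_a_c in the frame of leaf_in between -0.108 and 0.108 m and z of mid_a_c in the frame of leaf_in between 0 and 0.03 m and angle between mid_a_c's own z axis and vertical below 0.3 rad) or (x of mid_b_c in the frame of leaf_in between -0.045 and 0.045 m and y of mid_b_c in the frame of leaf_in between -0.108 and 0.108 m and z of mid_b_c in the frame of leaf_in between 0 and 0.03 m and angle between mid_b_c's own z axis and vertical below 0.3 rad) or (x of long_a_c in the frame of leaf_in between -0.045 and 0.045 m and y of long_a_c in the frame of leaf_in between -0.108 and 0.108 m and z of long_a_c in the frame of leaf_in between 0 and 0.03 m and angle between long_a_c's own z axis and vertical below 0.3 rad) or (x of long_b_c in the frame of leaf_in between -0.045 and 0.045 m and y of long_b_c in the frame of leaf_in between -0.108 and 0.108 m and z of long_b_c in the frame of leaf_in between 0 and 0.03 m and angle between long_b_c's own z axis and vertical below 0.3 rad))), for 0.2 s.
2. the hinged half is swung up past upright (value of joint leaf above 1.6 rad), for 0.1 s.
3. the hinged half is folded down again and a block lies rubber up in the receiving half (value of joint leaf below 0.15 rad and ((x of short_a_c in the frame of receiver_in between -0.062 and 0.062 m and y of short_a_c in the frame of receiver_in between -0.13 and 0.13 m and z of short_a_c in the frame of receiver_in between 0 and 0.03 m and angle between short_a_c's own z axis and vertical above 2.94 rad) or (x of short_b_c in the frame of receiver_in between -0.062 and 0.062 m and y of short_b_c in the frame of receiver_in between -0.13 and 0.13 m and z of short_b_c in the frame of receiver_in between 0 and 0.03 m and angle between short_b_c's own z axis and vertical above 2.94 rad) or (x of mid_a_c in the frame of receiver_in between -0.062 and 0.062 m and y of mid_a_c in the frame of receiver_in between -0.13 and 0.13 m and z of mid_a_c in the frame of receiver_in between 0 and 0.03 m and angle between mid_a_c's own z axis and vertical above 2.94 rad) or (x of mid_b_c in the frame of receiver_in between -0.062 and 0.062 m and y of mid_b_c in the frame of receiver_in between -0.13 and 0.13 m and z of mid_b_c in the frame of receiver_in between 0 and 0.03 m and angle between mid_b_c's own z axis and vertical above 2.94 rad) or (x of long_a_c in the frame of receiver_in between -0.062 and 0.062 m and y of long_a_c in the frame of receiver_in between -0.13 and 0.13 m and z of long_a_c in the frame of receiver_in between 0 and 0.03 m and angle between long_a_c's own z axis and vertical above 2.94 rad) or (x of long_b_c in the frame of receiver_in between -0.062 and 0.062 m and y of long_b_c in the frame of receiver_in between -0.13 and 0.13 m and z of long_b_c in the frame of receiver_in between 0 and 0.03 m and angle between long_b_c's own z axis and vertical above 2.94 rad))), for 0.2 s.
At the end, for the whole second after the job is handed in: Every block present lies flat (within 0.2 rad) with its rubber face up on the floor of the row for its length (centre within 15 mm of the row's middle line and 65 mm along it, less than 13 mm above its floor), released, and the hinged half of the tray is folded down (below 0.15 rad) (value of joint leaf below 0.15 rad and x of short_a_c in the frame of row_short_in between -0.015 and 0.015 m and y of short_a_c in the frame of row_short_in between -0.065 and 0.065 m and z of short_a_c in the frame of row_short_in between 0 and 0.013 m and angle between each of short_a_c, short_b_c, mid_a_c, mid_b_c, long_a_c, long_b_c's own z axis and vertical above 2.94 rad and x of short_b_c in the frame of row_short_in between -0.015 and 0.015 m and y of short_b_c in the frame of row_short_in between -0.065 and 0.065 m and z of short_b_c in the frame of row_short_in between 0 and 0.013 m and x of mid_a_c in the frame of row_mid_in between -0.015 and 0.015 m and y of mid_a_c in the frame of row_mid_in between -0.065 and 0.065 m and z of mid_a_c in the frame of row_mid_in between 0 and 0.013 m and x of mid_b_c in the frame of row_mid_in between -0.015 and 0.015 m and y of mid_b_c in the frame of row_mid_in between -0.065 and 0.065 m and z of mid_b_c in the frame of row_mid_in between 0 and 0.013 m and x of long_a_c in the frame of row_long_in between -0.015 and 0.015 m and y of long_a_c in the frame of row_long_in between -0.065 and 0.065 m and z of long_a_c in the frame of row_long_in between 0 and 0.013 m and x of long_b_c in the frame of row_long_in between -0.015 and 0.015 m and y of long_b_c in the frame of row_long_in between -0.065 and 0.065 m and z of long_b_c in the frame of row_long_in between 0 and 0.013 m); the robot touches nothing.
It fails at once if a bystander (ink tin, tape roll, eraser, handled stamp, gift box, candle tin) is shifted more than 4 cm (distance of any of ink_tin, washi_roll, eraser, stamp, candle_tin, gift_box from where it was at the start of the episode above 0.04 m).
Of short_a, short_b, mid_a, mid_b, long_a, long_b only 3 to 5 are there at a start; the rules pass over those that are not, and their reading is None.
At some moment in a run one of short_a, short_b, mid_a, mid_b, long_a, long_b may be knocked a few centimetres aside while the robot is not near it.
Once in a run the grip may slacken for a moment while it holds something.
It also fails if it takes over 210 s, if anything falls off the work surface, if the arm or the gripper's body presses on something with over 40 N, if the wrist force passes 120 N, or if a joint passes its speed limit or range.

## Working session

There is one attempt and no reset: what is moved stays moved. The work goes in short steps, Python scripts to look and compute and a shell command to move; the robot and the scene stay as the last step left them, time stands still between calls to the robot, and variables do not carry over. Pictures are saved under pics/ and viewed, at most 14 in all, crops included, and the job is handed in when it is done.

```bash
ls; mkdir -p pics
python3 - <<'E'
from cell import env,capture,get_calibration
import cv2
for n in("top","side","wrist"):
    cv2.imwrite(f"pics/{n}0.png",capture(n)); print(n,get_calibration(n))
print(env.sense())
E
```

```text
pics
top {'fx': 499.5019242551148, 'fy': 499.5019242551148, 'cx': 321.0155132411338, 'cy': 199.44939407443607, 'R': array([[ 0.00458369, -0.99993618,  0.01032606],
       [-0.99057511, -0.0059539 , -0.13684117],
       [ 0.13689392, -0.00960151, -0.99053918]]), 't': array([-0.0347695 ,  0.52795008,  1.26154128])}
side {'fx': 442.40168760913855, 'fy': 442.40168760913855, 'cx': 322.71107667031305, 'cy': 203.07513206708495, 'R': array([[-0.997984  , -0.06076308, -0.01832429],
       [-0.00436982,  0.35382867, -0.93530005],
       [ 0.06331537, -0.93333441, -0.35338087]]), 't': array([0.52277466, 0.07686639, 1.1263494 ])}
wrist {'fx': 296.5930570333196, 'fy': 296.5930570333196, 'cx': 320.2048871543803, 'cy': 197.55219317132978, 'T_tool_cam': array([[-3.19539125e-04, -9.55178880e-01, -2.96029060e-01,
         8.23446606e-02],
       [ 9.99999712e-01, -1.01373958e-04, -7.52320631e-04,
         1.42989024e-04],
       [ 6.88591141e-04, -2.96029215e-01,  9.55178637e-01,
        -1.38847042e-01],
       [ 0.00000000e+00,  0.00000000e+00,  0.00000000e+00,
         1.00000000e+00]])}
{'time_s': 0.15, 'joint_positions': array([-8.55420160e-01,  3.85408345e-01,  6.95814388e-03, -3.11829125e-04,
       -1.19401619e+00, -2.58557465e-01]), 'qd': array([-0.00077927, -0.00364816,  0.00414416,  0.00210547,  0.00095424,
       -0.00178709]), 'effort': array([ 1.74153165e-04, -3.91052985e+01,  1.87586957e+01,  4.22235265e+00,
        1.23776009e-02, -1.35624609e-04]), 'ee_pos': array([ 0.27548837, -0.56055522,  0.24370687]), 'ee_rot': array([ 3.13990400e+00, -1.46884079e-04, -2.68488880e+00]), 'wrist_force': array([-0.35542495,  0.31978005, -0.04495845]), 'wrist_torque': array([-0.00692018, -0.02108016,  0.03419031]), 'grasp_force': 0.0, 'opening': 0.9979732508361071}
```

View pics/top0.png

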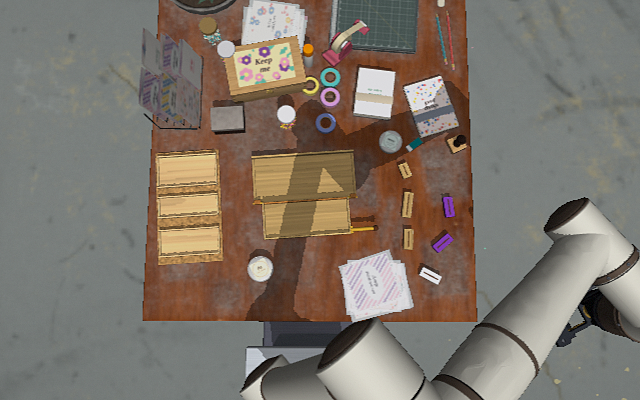

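View pics/side0.png

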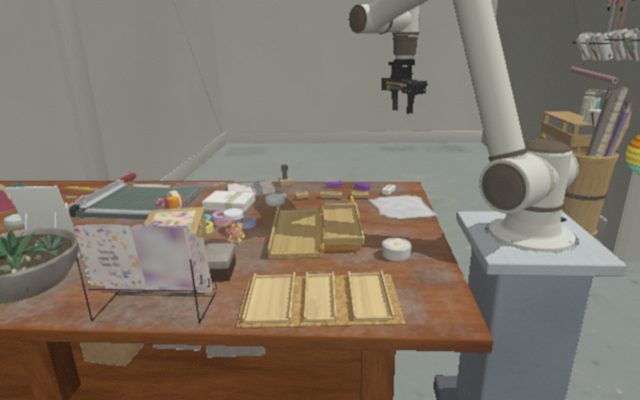

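The top view shows three wooden blocks: short about (405,170), long about (407,205) and mid about (408,239). Purple and white look-alikes lie to their right. The tray is at (303,195), with its handle at (365,228). The three rows are at (188,168), (188,205) and (188,243).

```bash
cat > h.py <<'E'
import numpy as np,cv2
from cell import env,capture,get_calibration
from scipy.spatial.transform import Rotation as Ro
def cam(n):
    c=get_calibration(n)
    if n=="wrist":
        s=env.sense();Rt=Ro.from_euler('xyz',s['ee_rot']).as_matrix();T=c['T_tool_cam']
        R=Rt@T[:3,:3];o=s['ee_pos']+Rt@T[:3,3]   # cam->world
    else: R=c['R'].T;o=-R@c['t']
    return dict(R=R,o=o,**{k:c[k] for k in('fx','fy','cx','cy')})
def ray(c,p):
    p=np.asarray(p,float).reshape(-1,2)
    d=np.c_[(p[:,0]-c['cx'])/c['fx'],(p[:,1]-c['cy'])/c['fy'],np.ones(len(p))]@c['R'].T
    return d/np.linalg.norm(d,axis=1,keepdims=True)
def plane(c,p,z):
    d=ray(c,p);return c['o']+d*((z-c['o'][2])/d[:,2])[:,None]
def tri(c1,p1,c2,p2):
    A=np.zeros((3,3));b=np.zeros(3)
    for c,p in((c1,p1),(c2,p2)):
        d=ray(c,p)[0];P=np.eye(3)-np.outer(d,d);A+=P;b+=P@c['o']
    return np.linalg.solve(A,b)
def proj(c,X):
    q=(np.atleast_2d(X)-c['o'])@c['R'];return np.c_[q[:,0]/q[:,2]*c['fx']+c['cx'],q[:,1]/q[:,2]*c['fy']+c['cy']]
def tomove(x,y,z,yaw=None):
    "rows needed in tool axes: shift in units of 25 mm, turn about tool z in units of 5 deg"
    s=env.sense();R=Ro.from_euler('xyz',s['ee_rot']);d=R.inv().apply(np.array([x,y,z])-s['ee_pos'])/.025
    o="move units %s"%np.round(d,2)
    if yaw is not None:
        o+=" turn(world yaw+ => tool rz-) %.2f"%(-((yaw-s['ee_rot'][2]+np.pi/2)%np.pi-np.pi/2)/np.radians(5))
    print(o)
E
python3 - <<'E'
from h import *
im=cv2.imread('pics/top0.png');c=cam('top')
hsv=cv2.cvtColor(im,cv2.COLOR_BGR2HSV)
for p in[(405,170),(407,205),(408,239),(303,210),(188,168),(380,205)]:print(p,hsv[p[1],p[0]])
m=((hsv[...,2]>120)&(hsv[...,0]>10)&(hsv[...,0]<30)&(hsv[...,1]>60)).astype('uint8')
cs,_=cv2.findContours(m,0,1)
for k in cs:
    r=cv2.minAreaRect(k)
    if r[1][0]*r[1][1]>100 :
        b=cv2.boxPoints(r);w=plane(c,b,.018)
        print(np.round(r[0]),np.round(r[1]),round(r[2]),'ctr',plane(c,[r[0]],.018)[0].round(3),[round(float(np.linalg.norm(w[i]-w[i+1])),3)for i in(0,1)])
for n,p,z in[('leaf TL',(263,201),.04),('leafTR',(350,198),.04),('leafBR',(352,233),.04),('leafBL',(264,238),.04),('pin',(375,228),.038),('recTL',(252,152),.028),('recTR',(354,151),.028)]:print(n,plane(c,[p],z)[0].round(3))
cv2.imwrite('pics/crop.png',np.hstack([cv2.resize(im[140:290,140:280],None,fx=3,fy=3,interpolation=2),cv2.resize(im[140:290,350:470],None,fx=3,fy=3,interpolation=2)]))
E
```

```text
(405, 170) [ 15 144 129]
(407, 205) [ 17 146 136]
(408, 239) [ 16 137 134]
(303, 210) [ 19 124 128]
(188, 168) [ 19 105 223]
(380, 205) [  9 108 123]
[316. 314.] [17. 13.] 0 ctr [ 0.236 -0.019  0.018] [0.033, 0.044]
[164. 312.] [10. 15.] 0 ctr [0.237 0.367 0.018] [0.037, 0.025]
[422. 312.] [13. 19.] 0 ctr [ 0.242 -0.291  0.018] [0.048, 0.033]
[330. 309.] [ 9. 22.] 4 ctr [ 0.248 -0.056  0.018] [0.056, 0.024]
[450. 309.] [36. 24.] 0 ctr [ 0.249 -0.364  0.018] [0.06, 0.093]
[318. 296.] [20. 15.] 90 ctr [ 0.28  -0.024  0.018] [0.039, 0.05]
[182. 302.] [36. 44.] 86 ctr [0.264 0.321 0.018] [0.112, 0.09]
[179. 289.] [21. 10.] 72 ctr [0.295 0.331 0.018] [0.026, 0.053]
[333. 287.] [ 8. 16.] 9 ctr [ 0.303 -0.064  0.018] [0.042, 0.019]
[237. 260.] [14.  9.] 85 ctr [0.372 0.185 0.018] [0.024, 0.036]
[470. 285.] [73. 10.] 89 ctr [ 0.311 -0.419  0.018] [0.026, 0.186]
[359. 213.] [ 6. 17.] 86 ctr [ 0.494 -0.133  0.018] [0.045, 0.017]
[411. 234.] [83. 18.] 90 ctr [ 0.442 -0.268  0.018] [0.048, 0.217]
[381. 188.] [21. 11.] 86 ctr [ 0.563 -0.192  0.018] [0.028, 0.056]
[312. 207.] [104. 124.] 86 ctr [ 
[... 388 characters left out ...]
] 83 ctr [ 0.8   -0.239  0.018] [0.024, 0.063]
[414.  67.] [ 9. 13.] 14 ctr [ 0.898 -0.286  0.018] [0.038, 0.026]
[402.  73.] [25. 17.] 67 ctr [ 0.882 -0.253  0.018] [0.047, 0.071]
[308.  50.] [12. 10.] 90 ctr [0.945 0.006 0.018] [0.028, 0.035]
[271.  71.] [62. 90.] 80 ctr [0.884 0.106 0.018] [0.248, 0.178]
[208.  25.] [16. 17.] 90 ctr [1.015 0.284 0.018] [0.047, 0.047]
[460.  16.] [ 7. 19.] 0 ctr [ 1.047 -0.418  0.018] [0.056, 0.02]
[428.  23.] [38. 13.] 77 ctr [ 1.026 -0.327  0.018] [0.036, 0.11]
leaf TL [0.523 0.118 0.04 ]
leafTR [ 0.532 -0.107  0.04 ]
leafBR [ 0.441 -0.112  0.04 ]
leafBL [0.427 0.114 0.04 ]
pin [ 0.454 -0.171  0.038]
recTL [0.655 0.151 0.028]
recTR [ 0.66  -0.119  0.028]
```

View pics/crop.png

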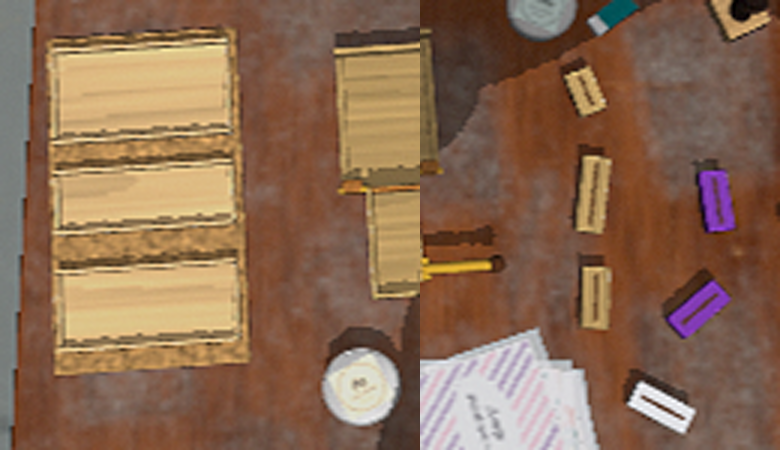

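The crop shows the rows from far to near are long, short and mid. The three wooden blocks' long axes run roughly along x. Next I move the wrist camera over them.

```bash
python3 -m jog '{"delta_pos":[[0,0,-0.28],[0,0,-0.28],[0,0,-0.28],[0,0,-0.28],[0,0,-0.28],[0,0,-0.28],[0,0,-0.28],[0,0,-0.28]],"dr":[[0,0,0.65],[0,0,0.65],[0,0,0.65],[0,0,0.65],[0,0,0.65],[0,0,0.65],[0,0,0.65],[0,0,0.65]]}' 0
python3 -m jog '{"delta_pos":[[-0.6,0.9,0],[-0.6,0.9,0],[-0.6,0.9,0],[-0.6,0.9,0],[-0.6,0.9,0],[-0.6,0.9,0],[-0.6,0.9,0]],"dr":[[0,0,0],[0,0,0],[0,0,0],[0,0,0],[0,0,0],[0,0,0],[0,0,0]]}'
python3 -m jog '{"delta_pos":[[-0.6,0.9,0],[-0.6,0.9,0],[-0.6,0.9,0],[-0.6,0.9,0],[-0.6,0.9,0],[-0.6,0.9,0],[0,0,0],[0,0,0]],"dr":[[0,0,0],[0,0,0],[0,0,0],[0,0,0],[0,0,0],[0,0,0],[0,0,0],[0,0,0]]}'
python3 - <<'E'
from h import *
np.savez('w1.npz',**cam('wrist'));cv2.imwrite('pics/w1.png',capture('wrist'));cv2.imwrite('pics/t1.png',capture('top'));print(env.sense()['joint_positions'].round(2))
E
```

```text
time_s: 1.15
ee_pos: [0.2756, -0.5607, 0.3003]
ee_rot: [3.141, -0.0, -3.141]
wrist_force: [-0.3, -0.3, 0.1]
opening: 0.996
grasp_force: 0.0
time_s: 2.02
ee_pos: [0.3805, -0.4021, 0.3002]
ee_rot: [3.141, -0.0, -3.139]
wrist_force: [-0.2, 0.7, 0.1]
opening: 0.999
grasp_force: 0.0
time_s: 3.02
ee_pos: [0.4695, -0.268, 0.3003]
ee_rot: [3.141, -0.001, -3.139]
wrist_force: [-0.8, -0.1, 0.4]
opening: 0.998
grasp_force: 0.0
[-0.22  0.2  -0.11  0.   -1.26 -1.35]
```

View pics/w1.png

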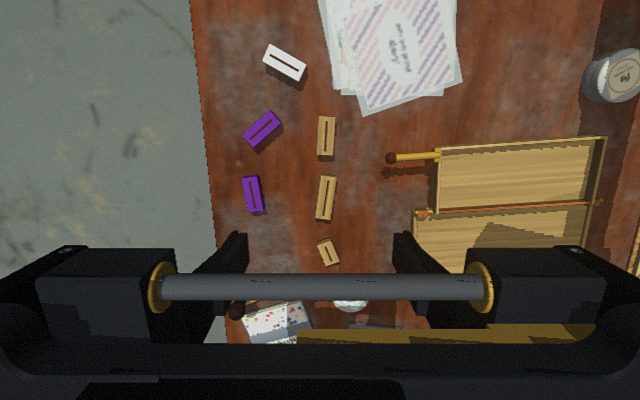

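The wrist view shows the mid block at (326,136), the long at (326,198) and the short at (328,252). The handle runs from the ball at (390,158) to (438,156), and the leaf corners are near (437,150) and (605,137). I move 60 mm for a second view and triangulate.

```bash
python3 -m jog '{"delta_pos":[[0.8,0.4,0.6],[0.8,0.4,0.6],[0.8,0.4,0.6],[0.8,0.4,0.6],[0,0,0],[0,0,0]],"dr":[[0,0,0],[0,0,0],[0,0,0],[0,0,0],[0,0,0],[0,0,0]]}'
cat > blocks.py <<'E'
from h import *
def blocks(im,c,z=.018,box=(230,0,420,280),amax=3000):
    hsv=cv2.cvtColor(im,cv2.COLOR_BGR2HSV);m=((hsv[...,0]>=13)&(hsv[...,0]<=26)&(hsv[...,1]>60)&(hsv[...,2]>105)).astype('uint8')
    k=np.zeros_like(m);x0,y0,x1,y1=box;k[y0:y1,x0:x1]=1
    m=cv2.morphologyEx(m*k,cv2.MORPH_CLOSE,np.ones((5,5)));m=cv2.morphologyEx(m,cv2.MORPH_OPEN,np.ones((3,3)));out=[]
    for q in cv2.findContours(m,0,1)[0]:
        a=cv2.contourArea(q)
        if a<200 or a>amax: continue
        r=cv2.minAreaRect(q);w=plane(c,cv2.boxPoints(r),z);e=[w[1]-w[0],w[2]-w[1]]
        L=sorted(e,key=np.linalg.norm);v=L[1]
        out.append((r[0],plane(c,[r[0]],z)[0],np.linalg.norm(L[1]),np.linalg.norm(L[0]),np.degrees(np.arctan(v[1]/v[0]))))
    return sorted(out,key=lambda o:o[1][0])
E
python3 - <<'E'
from blocks import *
c2=cam('wrist');im2=capture('wrist');np.savez('w2.npz',**c2);cv2.imwrite('pics/w2.png',im2)
c1=dict(np.load('w1.npz'));im1=cv2.imread('pics/w1.png');ct=cam('top')
B1=blocks(im1,c1);B2=blocks(im2,c2)
for n,B in(('1',B1),('2',B2)):
    for b in B:print(n,np.round(b[0]),b[1].round(3),'L %.3f W %.3f ang %.1f'%b[2:])
for p in [(326,136),(326,198),(328,252)]:print('pred in 2',proj(c2,plane(c1,[p],.018)).round())
for p in [(390,158),(437,156),(437,150),(605,137)]:print('h pred',proj(c2,plane(c1,[p],.038)).round(),'top',proj(ct,plane(c1,[p],.038)).round(),plane(c1,[p],.038).round(3))
E
```

```text
time_s: 3.88
ee_pos: [0.3905, -0.2288, 0.2414]
ee_rot: [-3.141, 0.002, -3.139]
wrist_force: [0.2, 0.3, 0.3]
opening: 1.0
grasp_force: 0.0
1 [250.  51.] [ 0.32  -0.36   0.018] L 0.074 W 0.053 ang -8.7
1 [328. 136.] [ 0.427 -0.258  0.018] L 0.054 W 0.033 ang 1.3
1 [325. 197.] [ 0.517 -0.261  0.018] L 0.068 W 0.024 ang -7.8
1 [327. 253.] [ 0.609 -0.257  0.018] L 0.042 W 0.025 ang 22.0
1 [285. 263.] [ 0.627 -0.324  0.018] L 0.048 W 0.036 ang -78.5
2 [297. 202.] [ 0.426 -0.259  0.018] L 0.053 W 0.028 ang -0.6
2 [395. 228.] [ 0.462 -0.131  0.018] L 0.062 W 0.042 ang -89.8
2 [300. 257.] [ 0.507 -0.257  0.018] L 0.048 W 0.029 ang -7.3
pred in 2 [[296. 202.]]
pred in 2 [[298. 265.]]
pred in 2 [[302. 319.]]
h pred [[365. 228.]] top [[376. 228.]] [[ 0.455 -0.174  0.038]]
h pred [[416. 226.]] top [[351. 229.]] [[ 0.452 -0.11   0.038]]
h pred [[416. 220.]] top [[352. 232.]] [[ 0.444 -0.111  0.038]]
h pred [[599. 207.]] top [[265. 238.]] [[0.426 0.111 0.038]]
```

View pics/w2.png

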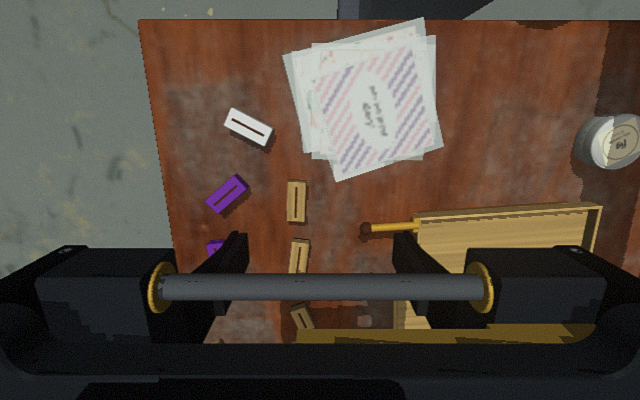

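The second view has the mid block at (297,202). Both views place it at (0.427,-0.258) with its top at 18 mm, and its size checks as 54x~26. I pick it.

```bash
python3 -m jog '{"delta_pos":[[-0.48,-0.4,0.95],[-0.48,-0.4,0.95],[-0.48,-0.4,0.95],[0,0,0.95],[0,0,0.95],[0,0,0.95],[0,0,0.95],[0,0,0.5]],"dr":[[0,0,0],[0,0,0],[0,0,0],[0,0,0],[0,0,0],[0,0,0],[0,0,0],[0,0,0]]}' 0.4
python3 -m jog '{"delta_pos":[[0,0,0.5],[0,0,0.5],[0,0,0.4],[0,0,0],[0,0,0]],"dr":[[0,0,0],[0,0,0],[0,0,0],[0,0,0],[0,0,0]]}'
python3 -m jog '{"delta_pos":[[0,0,0],[0,0,0],[0,0,0],[0,0,0]],"dr":[[0,0,0],[0,0,0],[0,0,0],[0,0,0]]}' 1
python3 -m jog '{"delta_pos":[[0,0,-0.6],[0,0,-1],[0,0,-1],[0,0,-1],[0,0,-1],[0,0,-1],[0,0,-1],[0,0,-1]],"dr":[[0,0,0],[0,0,0],[0,0,0],[0,0,0],[0,0,0],[0,0,0],[0,0,0],[0,0,0]]}' 1
python3 -m jog '{"delta_pos":[[0.4,1,-0.2],[0.4,1,-0.2],[0.4,1,-0.2],[0.4,1,-0.2],[0.4,1,-0.2],[0.4,1,-0.2],[0.4,1,-0.2],[0.4,1,-0.2]],"dr":[[0,0,0],[0,0,0],[0,0,0],[0,0,0],[0,0,0],[0,0,0],[0,0,0],[0,0,0]]}' 1
python3 -m jog '{"delta_pos":[[0,0.9,0],[0,0.9,0],[0,0,0],[0,0,0]],"dr":[[0,0,0],[0,0,0],[0,0,0],[0,0,0]]}' 1
python3 - <<'E'
from h import *
c=cam('wrist');im=capture('wrist');np.savez('w3.npz',**c);cv2.imwrite('pics/w3.png',im)
E
```

```text
time_s: 4.92
ee_pos: [0.4263, -0.2583, 0.0607]
ee_rot: [3.142, -0.001, -3.139]
wrist_force: [0.1, 0.3, 1.3]
opening: 0.6
grasp_force: 0.0
time_s: 5.55
ee_pos: [0.4261, -0.258, 0.0271]
ee_rot: [-3.141, 0.001, -3.138]
wrist_force: [0.2, -0.2, 0.3]
opening: 0.603
grasp_force: 0.0
time_s: 6.05
ee_pos: [0.4259, -0.258, 0.027]
ee_rot: [-3.141, 0.0, -3.138]
wrist_force: [1.1, 0.0, 1.2]
opening: 0.271
grasp_force: 29.9
time_s: 7.05
ee_pos: [0.4254, -0.2578, 0.2174]
ee_rot: [3.141, -0.0, -3.139]
wrist_force: [0.1, 0.4, -0.1]
opening: 0.27
grasp_force: 29.9
time_s: 8.05
ee_pos: [0.3444, -0.0575, 0.2568]
ee_rot: [3.141, -0.0, -3.139]
wrist_force: [0.4, 0.3, -0.3]
opening: 0.271
grasp_force: 29.9
time_s: 8.55
ee_pos: [0.3448, -0.0135, 0.2567]
ee_rot: [-3.141, -0.0, -3.138]
wrist_force: [0.4, 0.7, 0.1]
opening: 0.275
grasp_force: 29.9
```

View pics/w3.png

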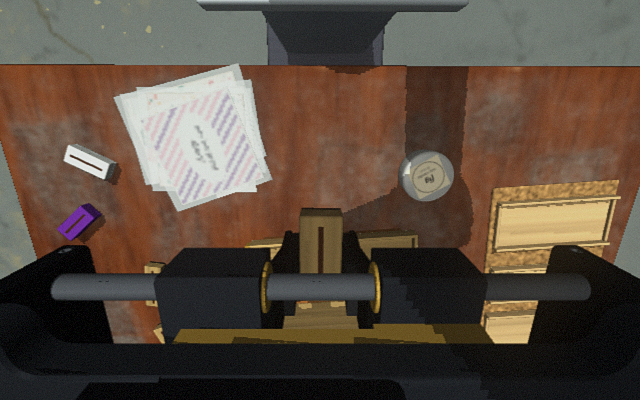

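The gripper hides the leaf's near edge here; the held block is at (320,240). I measure the tray from an enlarged w1 and top pair instead.

Run:
```python
from h import *
a=cv2.imread('pics/w1.png')[125:245,380:640];t=cv2.imread('pics/top0.png')[143:243,240:390]
a=cv2.resize(a,None,fx=3,fy=3,interpolation=2)[:300];b=cv2.resize(t,None,fx=3,fy=3,interpolation=2)
b=cv2.copyMakeBorder(b,0,0,0,a.shape[1]-b.shape[1],0)
cv2.imwrite('pics/pair.png',np.vstack([a,b[:300]]))
```

```text
(no output)
```

View pics/pair.png

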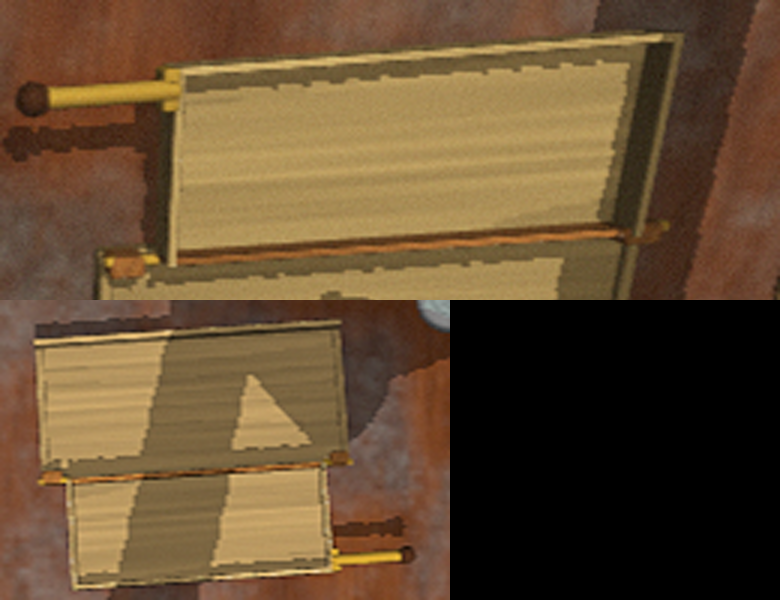

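The pair shows the ball end at crop (33,98)/(406,554), the leaf outer corners at (165,70),(682,34)/(335,570),(76,587), and the hinge brackets at (127,263),(655,230)/(341,457),(50,477).

Run:
```python
from h import *
c1=dict(np.load('w1.npz'));ct=cam('top');P={}
for n,a,t in[('ball',(391,157.7),(375.3,227.7)),('out-',(435,148.3),(351.7,233)),('out+',(607.3,136.3),(265.3,238.7)),('br-',(422.3,212.7),(353.7,195.3)),('br+',(598.3,201.7),(256.7,202))]:
    P[n]=tri(c1,a,ct,t);print(n,P[n].round(4),'w1@.038',plane(c1,[a],.038)[0].round(4),'top@.038',plane(ct,[t],.038)[0].round(4))
for a,b in(('out-','out+'),('br-','br+')):
    d=P[b]-P[a];print(a,'len',np.linalg.norm(d).round(4),'yaw',np.arctan2(-d[0],d[1]).round(4))
```

```text
ball [ 0.4549 -0.1722  0.0377] w1@.038 [ 0.4545 -0.1722  0.038 ] top@.038 [ 0.4552 -0.1723  0.038 ]
out- [ 0.442  -0.1118  0.0325] w1@.038 [ 0.4416 -0.1139  0.038 ] top@.038 [ 0.4412 -0.1113  0.038 ]
out+ [0.425  0.1101 0.0414] w1@.038 [0.425  0.1134 0.038 ] top@.038 [0.4254 0.1105 0.038 ]
br- [ 0.5399 -0.1172  0.0252] w1@.038 [ 0.5338 -0.1214  0.038 ] top@.038 [ 0.5393 -0.1169  0.038 ]
br+ [0.5204 0.1359 0.0289] w1@.038 [0.5165 0.127  0.038 ] top@.038 [0.5202 0.1346 0.038 ]
out- len 0.2227 yaw 0.0764
br- len 0.2539 yaw 0.0766
```

Heights agree with the text: pin 37.7 mm, hinge 27 mm. The tray yaw is 0.077 and the hinge middle is about (0.530,0.007). I place the mid block at +66 mm in the leaf.

```bash
python3 -m jog '{"delta_pos":[[0,0,0],[-0.78,0.41,0],[-0.78,0.41,0],[-0.78,0.41,0.5],[-0.78,0.41,0.9],[-0.78,0.41,0.9],[-0.78,0.41,0.9],[-0.8,0.43,0.9]],"dr":[[0,0,-0.84],[0,0,0],[0,0,0],[0,0,0],[0,0,0],[0,0,0],[0,0,0],[0,0,0]]}' 1
python3 -m jog '{"delta_pos":[[0,0,0.9],[0,0,0.9],[0,0,0],[0,0,0]],"dr":[[0,0,0],[0,0,0],[0,0,0],[0,0,0]]}' 1
python3 - <<'E'
from h import *
tomove(.4760,.0691,.0535,-3.065)
E
```

```text
time_s: 9.6
ee_pos: [0.4769, 0.0687, 0.1533]
ee_rot: [-3.141, -0.0, -3.067]
wrist_force: [0.9, 0.5, -1.1]
opening: 0.271
grasp_force: 29.9
time_s: 10.1
ee_pos: [0.4768, 0.069, 0.11]
ee_rot: [3.142, 0.001, -3.066]
wrist_force: [0.6, 0.7, -0.5]
opening: 0.273
grasp_force: 29.9
move units [0.03 0.01 2.26] turn(world yaw+ => tool rz-) -0.01
```

```bash
python3 -m jog '{"delta_pos":[[0,0,0.75],[0,0,0.75],[0,0,0.6],[0,0,0.16],[0,0,0]],"dr":[[0,0,0],[0,0,0],[0,0,0],[0,0,0],[0,0,0]]}' 1
python3 -m jog '{"delta_pos":[[0,0,0],[0,0,0],[0,0,0],[0,0,-0.5],[0,0,-1],[0,0,-1],[0,0,-1],[0,0,-1]],"dr":[[0,0,0],[0,0,0],[0,0,0],[0,0,0],[0,0,0],[0,0,0],[0,0,0],[0,0,0]]}' 0.6
python3 -m jog '{"delta_pos":[[0.2,-1,-0.5],[0.2,-1,-0.5],[0.2,-1,-0.5],[0.2,-1,-0.5],[0.2,-1,-0.5],[0.2,-1,-0.5],[0.2,-1,-0.5],[0.2,-1,-0.3]],"dr":[[0,0,0],[0,0,0],[0,0,0],[0,0,0],[0,0,0],[0,0,0],[0,0,0],[0,0,0]]}' 0.4
python3 -m jog '{"delta_pos":[[0.2,-1,0],[0.2,-1,0],[0.2,-1,0],[0.2,-1,0],[0.2,-0.6,0],[0,0,0],[0,0,0]],"dr":[[0,0,0.5],[0,0,0.5],[0,0,0.5],[0,0,0.5],[0,0,0.4],[0,0,0],[0,0,0]]}' 0.4
python3 - <<'E'
from blocks import *
c=cam('wrist');im=capture('wrist');np.savez('w4.npz',**c);cv2.imwrite('pics/w4.png',im)
for b in blocks(im,c):print(np.round(b[0]),b[1].round(4),'L %.3f W %.3f ang %.1f'%b[2:])
cv2.imwrite('pics/t4.png',capture('top'))
E
```

```text
time_s: 10.72
ee_pos: [0.4768, 0.0695, 0.0536]
ee_rot: [3.141, 0.002, -3.065]
wrist_force: [0.2, -0.6, -0.6]
opening: 0.27
grasp_force: 29.9
time_s: 11.72
ee_pos: [0.4761, 0.0693, 0.1671]
ee_rot: [3.141, 0.001, -3.065]
wrist_force: [0.1, 1.2, 0.1]
opening: 0.397
grasp_force: 0.0
time_s: 12.72
ee_pos: [0.4513, -0.134, 0.262]
ee_rot: [-3.141, 0.002, -3.065]
wrist_force: [0.0, -0.8, -0.9]
opening: 0.6
grasp_force: 0.0
time_s: 13.6
ee_pos: [0.4262, -0.2473, 0.2605]
ee_rot: [3.142, 0.0, 3.009]
wrist_force: [-0.3, 0.3, 0.9]
opening: 0.598
grasp_force: 0.0
[236.  80.] [ 0.3018 -0.3324  0.018 ] L 0.041 W 0.015 ang -12.0
[242. 132.] [ 0.3631 -0.3385  0.018 ] L 0.057 W 0.029 ang -10.0
[403. 184.] [ 0.4575 -0.1408  0.018 ] L 0.043 W 0.012 ang -86.3
[324. 235.] [ 0.517  -0.2553  0.018 ] L 0.067 W 0.034 ang -6.7
```

View pics/w4.png

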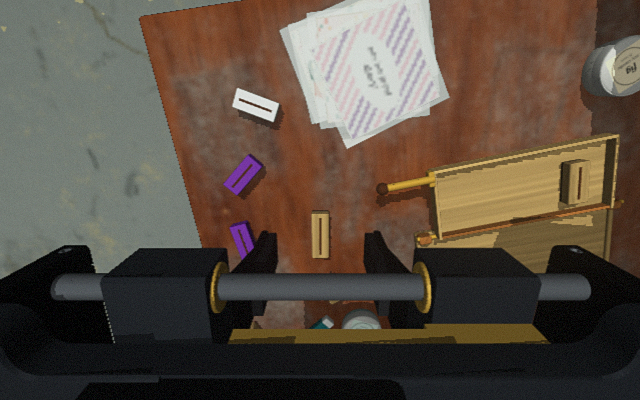

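The mid block lies in the leaf at (576,182) and the long block is at (320,235), about (0.517,-0.261). I pick the long block and put it mid-leaf.

```bash
python3 -m jog '{"delta_pos":[[-0.6,0,0.9],[-0.6,0,0.9],[-0.6,0,0.9],[-0.6,0,0.9],[-0.6,-0.03,0.9],[-0.67,-0.03,0.9],[0,0,0.9],[0,0,0.9]],"dr":[[0,0,0],[0,0,0],[0,0,0],[0,0,0],[0,0,0],[0,0,0],[0,0,0],[0,0,0]]}' 0.4
python3 -m jog '{"delta_pos":[[0,0,0.8],[0,0,0.7],[0,0,0.6],[0,0,0.04],[0,0,0]],"dr":[[0,0,0],[0,0,0],[0,0,0],[0,0,0],[0,0,0]]}'
python3 -m jog '{"delta_pos":[[0,0,0],[0,0,0],[0,0,0],[0,0,0]],"dr":[[0,0,0],[0,0,0],[0,0,0],[0,0,0]]}' 1
python3 -m jog '{"delta_pos":[[0,0,-0.6],[0,0,-0.9],[0,0,-0.9],[0,0,-0.9],[0,0,-0.9],[0,0,-0.9],[0,0,-0.9],[0,0,0]],"dr":[[0,0,0],[0,0,0],[0,0,0],[0,0,-0.6],[0,0,-0.6],[0,0,-0.6],[0,0,-0.6],[0,0,0]]}' 1
python3 -m jog '{"delta_pos":[[0.08,1,0],[0.08,1,0],[0.08,1,0],[0.08,1,0],[0.08,1,0],[0.08,1,0],[0.08,1,0],[0.07,1,0]],"dr":[[0,0,0],[0,0,0],[0,0,0],[0,0,0],[0,0,0],[0,0,0],[0,0,0],[0,0,0]]}' 1
python3 -m jog '{"delta_pos":[[0,1,0],[0,1,0],[0,0.6,0],[0,0,0],[0,0,0]],"dr":[[0,0,0],[0,0,0],[0,0,0],[0,0,0],[0,0,0]]}' 1
python3 - <<'E'
from h import *
tomove(.4811,.0033,.0545,-3.065)
c=cam('top');im=capture('top');cv2.imwrite('pics/t5.png',im)
c=cam('side');im=capture('side');cv2.imwrite('pics/s5.png',im)
E
```

```text
time_s: 14.7
ee_pos: [0.5175, -0.2607, 0.0794]
ee_rot: [-3.142, -0.0, 3.01]
wrist_force: [-0.1, -0.6, 0.5]
opening: 0.599
grasp_force: 0.0
time_s: 15.32
ee_pos: [0.5174, -0.2613, 0.0272]
ee_rot: [-3.141, 0.001, 3.009]
wrist_force: [-0.0, 0.2, -0.2]
opening: 0.602
grasp_force: 0.0
time_s: 15.82
ee_pos: [0.517, -0.2614, 0.027]
ee_rot: [3.142, 0.0, 3.008]
wrist_force: [-0.5, 0.6, 1.2]
opening: 0.27
grasp_force: 30.0
time_s: 16.82
ee_pos: [0.518, -0.2617, 0.1795]
ee_rot: [-3.14, 0.005, -3.066]
wrist_force: [-0.5, 0.3, -0.6]
opening: 0.27
grasp_force: 30.0
time_s: 17.82
ee_pos: [0.485, -0.0624, 0.176]
ee_rot: [3.141, -0.002, -3.067]
wrist_force: [-0.0, -0.4, -0.1]
opening: 0.269
grasp_force: 30.0
time_s: 18.45
ee_pos: [0.4808, 0.0013, 0.1766]
ee_rot: [-3.141, -0.001, -3.066]
wrist_force: [-0.4, -0.5, -0.3]
opening: 0.272
grasp_force: 30.0
move units [-0.02  0.08  4.88] turn(world yaw+ => tool rz-) -0.01
```

```bash
python3 -m jog '{"delta_pos":[[0,0.08,0.9],[0,0,0.9],[0,0,0.9],[0,0,0.9],[0,0,0.8],[0,0,0.48],[0,0,0]],"dr":[[0,0,0],[0,0,0],[0,0,0],[0,0,0],[0,0,0],[0,0,0],[0,0,0]]}' 1
python3 -m jog '{"delta_pos":[[0,0,0],[0,0,0],[0,0,0],[0,0,-0.5],[0,0,-1],[0,0,-1],[0,0,-1],[0,0,-1]],"dr":[[0,0,0],[0,0,0],[0,0,0],[0,0,0],[0,0,0],[0,0,0],[0,0,0],[0,0,0]]}' 0.6
python3 -m jog '{"delta_pos":[[0,-1,-0.5],[0,-1,-0.5],[0,-1,-0.5],[0,-1,-0.5],[0,-1,-0.5],[0,-1,-0.5],[0,-1,-0.5],[0,-1,-0.3]],"dr":[[0,0,0],[0,0,0],[0,0,0],[0,0,0],[0,0,0],[0,0,0],[0,0,0],[0,0,0]]}' 0.4
python3 -m jog '{"delta_pos":[[-0.2,-1,0],[-0.2,-0.8,0],[0,0,0],[0,0,0]],"dr":[[0,0,0],[0,0,0],[0,0,0],[0,0,0]]}' 0.4
python3 - <<'E'
from blocks import *
c=cam('wrist');im=capture('wrist');np.savez('w6.npz',**c);cv2.imwrite('pics/w6.png',im)
for b in blocks(im,c):print(np.round(b[0]),b[1].round(4),'L %.3f W %.3f ang %.1f'%b[2:])
cv2.imwrite('pics/t6.png',capture('top'))
E
```

```text
time_s: 19.42
ee_pos: [0.4809, 0.0033, 0.0545]
ee_rot: [-3.141, -0.001, -3.066]
wrist_force: [0.2, 0.5, 0.1]
opening: 0.273
grasp_force: 30.0
time_s: 20.42
ee_pos: [0.4808, 0.0037, 0.1692]
ee_rot: [3.141, 0.001, -3.065]
wrist_force: [1.1, 0.6, -0.3]
opening: 0.401
grasp_force: 0.0
time_s: 21.42
ee_pos: [0.496, -0.1966, 0.2641]
ee_rot: [-3.141, 0.002, -3.065]
wrist_force: [1.2, 0.1, 0.4]
opening: 0.597
grasp_force: 0.0
time_s: 21.92
ee_pos: [0.5093, -0.2395, 0.2622]
ee_rot: [3.141, -0.0, -3.065]
wrist_force: [0.3, 0.2, -0.7]
opening: 0.602
grasp_force: 0.0
[248.  40.] [ 0.3604 -0.3358  0.018 ] L 0.083 W 0.039 ang 1.2
[326. 125.] [ 0.45   -0.2371  0.018 ] L 0.045 W 0.016 ang -14.6
[402. 136.] [ 0.4554 -0.1398  0.018 ] L 0.043 W 0.014 ang -85.6
[247. 224.] [ 0.5917 -0.3357  0.018 ] L 0.117 W 0.045 ang -0.8
[302. 239.] [ 0.6084 -0.2574  0.018 ] L 0.042 W 0.026 ang 22.0
```

View pics/w6.png

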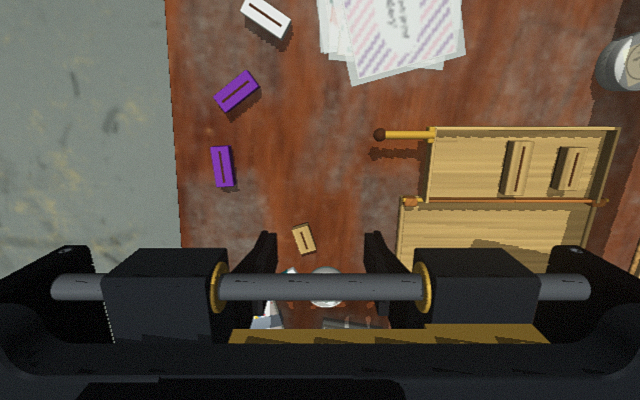

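The short block is at (302,239), i.e. (0.608,-0.257) at 22 degrees. The long and mid blocks lie in the leaf. I pick the short block.

```bash
python3 -m jog '{"delta_pos":[[0,0,0.5],[0,0,0.5],[0,0,0.5],[0,0,0.5],[-0.85,-0.54,0.9],[-0.85,-0.54,0.9],[-0.85,-0.54,0.9],[-0.86,-0.53,0.9]],"dr":[[0,0,-0.88],[0,0,-0.88],[0,0,-0.88],[0,0,-0.88],[0,0,0],[0,0,0],[0,0,0],[0,0,0]]}' 0.4
python3 -m jog '{"delta_pos":[[0,0,0.9],[0,0,0.8],[0,0,0.8],[0,0,0.7],[0,0,0.6],[0,0,0],[0,0,0]],"dr":[[0,0,0],[0,0,0],[0,0,0],[0,0,0],[0,0,0],[0,0,0],[0,0,0]]}'
python3 -m jog '{"delta_pos":[[0,0,0],[0,0,0],[0,0,0],[0,0,0]],"dr":[[0,0,0],[0,0,0],[0,0,0],[0,0,0]]}' 1
python3 -m jog '{"delta_pos":[[0,0,-0.6],[0,0,-0.9],[0,0,-0.9],[0,0,-0.9],[0,0,-0.9],[0,0,-0.9],[0,0,-0.9],[0,0,0]],"dr":[[0,0,0],[0,0,0],[0,0,0],[0,0,0.88],[0,0,0.88],[0,0,0.88],[0,0,0.88],[0,0,0]]}' 1
python3 -m jog '{"delta_pos":[[0.54,1,0],[0.54,1,0],[0.54,1,0],[0.54,1,0],[0.54,1,0],[0.54,1,0],[0.54,1,0],[0.5,1,0]],"dr":[[0,0,0],[0,0,0],[0,0,0],[0,0,0],[0,0,0],[0,0,0],[0,0,0],[0,0,0]]}' 1
python3 -m jog '{"delta_pos":[[0,0.15,0],[0,0,0],[0,0,0]],"dr":[[0,0,0],[0,0,0],[0,0,0]]}' 1
python3 - <<'E'
from h import *
tomove(.4862,-.0625,.0545,-3.065)
E
```

```text
time_s: 23.02
ee_pos: [0.6095, -0.2572, 0.1218]
ee_rot: [-3.141, 0.0, -2.757]
wrist_force: [0.8, -0.1, 0.1]
opening: 0.601
grasp_force: 0.0
time_s: 23.9
ee_pos: [0.6092, -0.2579, 0.0279]
ee_rot: [-3.141, 0.001, -2.758]
wrist_force: [-0.8, -1.2, 0.4]
opening: 0.604
grasp_force: 0.0
time_s: 24.4
ee_pos: [0.6087, -0.2578, 0.0275]
ee_rot: [-3.141, 0.0, -2.758]
wrist_force: [-0.1, 0.3, 0.4]
opening: 0.274
grasp_force: 30.0
time_s: 25.4
ee_pos: [0.6099, -0.2582, 0.1805]
ee_rot: [-3.14, 0.006, -3.064]
wrist_force: [-0.1, 0.7, -0.5]
opening: 0.272
grasp_force: 30.0
time_s: 26.4
ee_pos: [0.4855, -0.0659, 0.1766]
ee_rot: [3.141, -0.001, -3.064]
wrist_force: [0.1, 0.2, -0.4]
opening: 0.273
grasp_force: 30.0
time_s: 26.78
ee_pos: [0.4868, -0.0633, 0.1771]
ee_rot: [-3.141, -0.0, -3.066]
wrist_force: [-0.5, -0.6, -0.4]
opening: 0.272
grasp_force: 30.0
move units [0.02 0.03 4.9 ] turn(world yaw+ => tool rz-) -0.01
```

```bash
python3 -m jog '{"delta_pos":[[0,0.03,0.9],[0,0,0.9],[0,0,0.9],[0,0,0.9],[0,0,0.8],[0,0,0.5],[0,0,0]],"dr":[[0,0,0],[0,0,0],[0,0,0],[0,0,0],[0,0,0],[0,0,0],[0,0,0]]}' 1
python3 -m jog '{"delta_pos":[[0,0,0],[0,0,0],[0,0,0],[0,0,-0.5],[0,0,-1],[0,0,-1],[0,0,-1],[0,0,-1]],"dr":[[0,0,0],[0,0,0],[0,0,0],[0,0,0],[0,0,0],[0,0,0],[0,0,0],[0,0,0]]}' 0.6
python3 -m jog '{"delta_pos":[[0,0,0],[0,0,0],[0,0,0],[0,0,0],[0,0,0],[0,0,0],[0,0,0],[0,0,0]],"dr":[[0,0,-1],[0,0,-1],[0,0,-1],[0,0,-1],[0,0,-1],[0,0,-1],[0,0,-1],[0,0,-1]]}' 0.5
python3 -m jog '{"delta_pos":[[0,0,0],[0,0,0],[0,0,0],[0,0,0],[0,0,0],[0,0,0],[0,0,0],[0,0,0]],"dr":[[0,0,-1],[0,0,-1],[0,0,-1],[0,0,-1],[0,0,-1],[0,0,-1],[0,0,-1],[0,0,-1]]}' 0.5
python3 -m jog '{"delta_pos":[[0,0,0],[0,0,0],[0.8,0.37,0],[0.8,0.37,0],[0.8,0.37,0],[0.76,0.37,0],[0,0,0],[0,0,0]],"dr":[[0,0,-1],[0,0,-1],[0,0,0],[0,0,0],[0,0,0],[0,0,0],[0,0,0],[0,0,0]]}' 0.5
python3 - <<'E'
from h import *
c=cam('wrist');im=capture('wrist');np.savez('w7.npz',**c);cv2.imwrite('pics/w7.png',im)
tomove(.4554,-.1442,.041,-1.494);print(proj(c,[(.4554,-.1442,.038),(.4549,-.1722,.0377)]).round())
cv2.imwrite('pics/t7.png',capture('top'))
E
```

```text
time_s: 27.65
ee_pos: [0.4866, -0.0625, 0.0543]
ee_rot: [-3.141, -0.001, -3.066]
wrist_force: [0.4, 0.1, 0.4]
opening: 0.27
grasp_force: 30.0
time_s: 28.65
ee_pos: [0.4864, -0.062, 0.1692]
ee_rot: [3.141, 0.001, -3.065]
wrist_force: [0.1, -0.1, -0.3]
opening: 0.399
grasp_force: 0.0
time_s: 29.65
ee_pos: [0.4864, -0.062, 0.1683]
ee_rot: [-3.141, 0.001, -2.364]
wrist_force: [0.4, 0.2, -0.6]
opening: 0.494
grasp_force: 0.0
time_s: 30.65
ee_pos: [0.4864, -0.062, 0.1683]
ee_rot: [-3.14, 0.0, -1.666]
wrist_force: [-0.4, 0.7, 0.6]
opening: 0.505
grasp_force: 0.0
time_s: 31.65
ee_pos: [0.4558, -0.1434, 0.1679]
ee_rot: [-3.14, -0.0, -1.494]
wrist_force: [0.4, -0.2, 0.3]
opening: 0.501
grasp_force: 0.0
move units [0.04 0.02 5.07] turn(world yaw+ => tool rz-) 0.00
[[320. 195.]
 [323. 166.]]
```

View pics/w7.png

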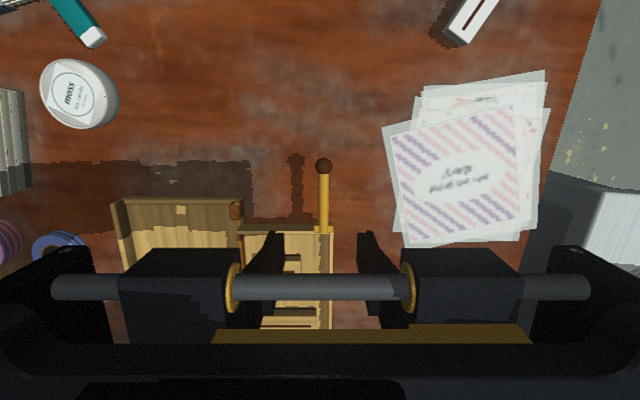

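The short block is in the leaf at (287,263). The pin runs from the ball at (323,166) to (326,230), about 3 mm nearer the robot than predicted. I go down and grip it.

```bash
python3 -m jog '{"delta_pos":[[0,0.11,0.9],[0,0,0.9],[0,0,0.9],[0,0,0.9],[0,0,0.8],[0,0,0.65],[0,0,0],[0,0,0]],"dr":[[0,0,0],[0,0,0],[0,0,0],[0,0,0],[0,0,0],[0,0,0],[0,0,0],[0,0,0]]}' 0.5
python3 -m jog '{"delta_pos":[[0,0,0],[0,0,0],[0,0,0],[0,0,0],[0,0,0]],"dr":[[0,0,0],[0,0,0],[0,0,0],[0,0,0],[0,0,0]]}' 1
```

```text
time_s: 32.75
ee_pos: [0.4535, -0.1436, 0.0416]
ee_rot: [-3.141, -0.0, -1.494]
wrist_force: [-0.4, -0.9, -0.5]
opening: 0.501
grasp_force: 0.0
time_s: 33.38
ee_pos: [0.4533, -0.1439, 0.0412]
ee_rot: [-3.14, -0.0, -1.494]
wrist_force: [1.0, -0.4, 1.1]
opening: 0.103
grasp_force: 30.0
```

Run:
```python
import numpy as np
r=.0868;a0=np.pi-np.arctan2(12,86)
th=np.radians(np.r_[np.arange(0,105,6.5),108]);x=r*np.cos(a0-th)/.025;z=r*np.sin(a0-th)/.025
print(np.degrees(th).round(1));print([[0,round(-a,2),round(-b,2)] for a,b in zip(np.diff(x),np.diff(z))],x[-1]-x[0],z[-1]-z[0])
```

```text
[  0.    6.5  13.   19.5  26.   32.5  39.   45.5  52.   58.5  65.   71.5
  78.   84.5  91.   97.5 104.  108. ]
[[0, np.float64(-0.08), np.float64(-0.39)], [0, np.float64(-0.12), np.float64(-0.38)], [0, np.float64(-0.16), np.float64(-0.36)], [0, np.float64(-0.2), np.float64(-0.34)], [0, np.float64(-0.24), np.float64(-0.31)], [0, np.float64(-0.27), np.float64(-0.28)], [0, np.float64(-0.3), np.float64(-0.25)], [0, np.float64(-0.33), np.float64(-0.22)], [0, np.float64(-0.35), np.float64(-0.18)], [0, np.float64(-0.37), np.float64(-0.14)], [0, np.float64(-0.38), np.float64(-0.09)], [0, np.float64(-0.39), np.float64(-0.05)], [0, np.float64(-0.39), np.float64(-0.01)], [0, np.float64(-0.39), np.float64(0.04)], [0, np.float64(-0.38), np.float64(0.08)], [0, np.float64(-0.37), np.float64(0.13)], [0, np.float64(-0.22), np.float64(0.1)]] 4.957630871945251 2.6422964210273197
```

```bash
python3 -m jog '{"delta_pos":[[0,-0.08,-0.39],[0,-0.12,-0.38],[0,-0.16,-0.36],[0,-0.20,-0.34],[0,-0.24,-0.31],[0,-0.27,-0.28],[0,0,0]],"dr":[[0,0,0],[0,0,0],[0,0,0],[0,0,0],[0,0,0],[0,0,0],[0,0,0]]}' 1
python3 -m jog '{"delta_pos":[[0,-0.30,-0.25],[0,-0.33,-0.22],[0,-0.35,-0.18],[0,-0.37,-0.14],[0,-0.38,-0.09],[0,0,0]],"dr":[[0,0,0],[0,0,0],[0,0,0],[0,0,0],[0,0,0],[0,0,0]]}' 1
```

```text
time_s: 34.25
ee_pos: [0.4779, -0.142, 0.0932]
ee_rot: [3.137, 0.0, -1.495]
wrist_force: [-5.2, -1.0, 1.8]
opening: 0.108
grasp_force: 30.0
time_s: 35.0
ee_pos: [0.5221, -0.1388, 0.1169]
ee_rot: [3.14, -0.001, -1.493]
wrist_force: [-6.2, -0.1, 8.0]
opening: 0.107
grasp_force: 30.0
```

```bash
python3 -m jog '{"delta_pos":[[0,-0.39,-0.05],[0,-0.39,-0.01],[0,-0.39,0.04],[0,-0.38,0.08],[0,-0.37,0.13],[0,-0.22,0.10],[0,0,0],[0,0,0]],"dr":[[0,0,0],[0,0,0],[0,0,0],[0,0,0],[0,0,0],[0,0,0],[0,0,0],[0,0,0]]}' 1
python3 -m jog '{"delta_pos":[[0,0,0],[0,0,0],[0,0,0],[0,0,0],[0,0,0],[0,0,0]],"dr":[[0,0,0],[0,0,0],[0,0,0],[0,0,0],[0,0,0],[0,0,0]]}' 1
python3 - <<'E'
from h import *
for n in('side','top','wrist'):cv2.imwrite(f'pics/{n}8.png',capture(n))
a=cv2.imread('pics/top8.png')[120:260,230:410];b=cv2.imread('pics/side8.png')[170:290,240:420]
cv2.imwrite('pics/v8.png',np.hstack([cv2.resize(a,(540,420)),cv2.resize(b,(540,360)).copy()[:, :260] if 0 else cv2.resize(a,(1,420))]))
cv2.imwrite('pics/v8.png',np.vstack([cv2.resize(a,(432,336)),cv2.resize(b,(432,260))]))
E
```

```text
time_s: 36.0
ee_pos: [0.5769, -0.1349, 0.1084]
ee_rot: [-3.139, -0.001, -1.494]
wrist_force: [-0.8, -4.2, 4.6]
opening: 0.101
grasp_force: 30.0
time_s: 36.75
ee_pos: [0.5769, -0.1349, 0.1084]
ee_rot: [-3.139, -0.001, -1.494]
wrist_force: [-1.2, -4.6, 6.3]
opening: 0.102
grasp_force: 30.0
```

View pics/v8.png

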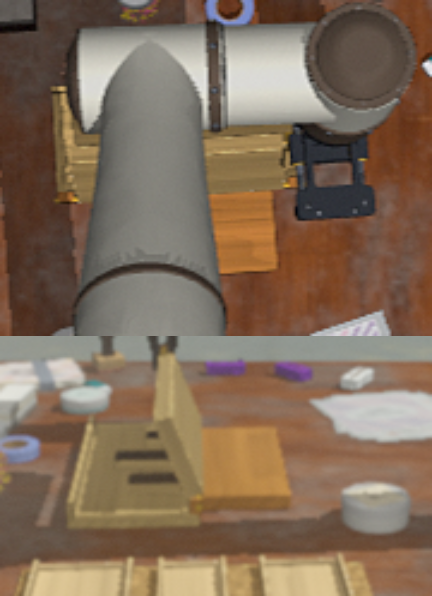

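The side view shows the dark rubber faces lying in the receiving half. All have tumbled, with the leaf leaning over. I swing it back down.

```bash
python3 -m jog '{"delta_pos":[[0,0.22,-0.10],[0,0.37,-0.13],[0,0.38,-0.08],[0,0.39,-0.04],[0,0.39,0.01],[0,0.39,0.05],[0,0.38,0.09],[0,0.37,0.14]],"dr":[[0,0,0],[0,0,0],[0,0,0],[0,0,0],[0,0,0],[0,0,0],[0,0,0],[0,0,0]]}' 1
python3 -m jog '{"delta_pos":[[0,0.35,0.18],[0,0.33,0.22],[0,0.30,0.25],[0,0.27,0.28],[0,0.24,0.31],[0,0.20,0.34],[0,0.16,0.36],[0,0.12,0.38]],"dr":[[0,0,0],[0,0,0],[0,0,0],[0,0,0],[0,0,0],[0,0,0],[0,0,0],[0,0,0]]}' 1
python3 -m jog '{"delta_pos":[[0,0.08,0.39],[0,0,0.06],[0,0,0],[0,0,0]],"dr":[[0,0,0],[0,0,0],[0,0,0],[0,0,0]]}' 1
python3 -m jog '{"delta_pos":[[0,0,0],[0,0,0],[0,0,0],[0,0,0]],"dr":[[0,0,0],[0,0,0],[0,0,0],[0,0,0]]}' 0.6
```

```text
time_s: 37.9
ee_pos: [0.5092, -0.1397, 0.1116]
ee_rot: [-3.128, -0.002, -1.493]
wrist_force: [3.8, -3.8, 5.5]
opening: 0.105
grasp_force: 30.0
time_s: 38.9
ee_pos: [0.4561, -0.1436, 0.0506]
ee_rot: [-3.138, -0.0, -1.494]
wrist_force: [3.7, -2.9, 2.1]
opening: 0.099
grasp_force: 29.6
time_s: 39.4
ee_pos: [0.4535, -0.1437, 0.0389]
ee_rot: [-3.14, 0.0, -1.495]
wrist_force: [5.6, -3.9, -2.3]
opening: 0.098
grasp_force: 30.1
time_s: 39.9
ee_pos: [0.452, -0.1438, 0.0392]
ee_rot: [3.14, 0.0, -1.495]
wrist_force: [0.6, -0.4, 0.3]
opening: 0.383
grasp_force: 0.0
```

```bash
python3 -m jog '{"delta_pos":[[0,0,-0.6],[0,0,-1],[0,0,-1],[0,0,-1],[0,0,-1],[0,0,-1],[0,0,-1],[0,0,-1]],"dr":[[0,0,0],[0,0,0],[0,0,0.5],[0,0,1],[0,0,1],[0,0,1],[0,0,1],[0,0,1]]}' 0.6
python3 -m jog '{"delta_pos":[[0,0,-1],[0,0,-1],[0,0,0],[0,0,0],[0,0,0],[0,0,0],[0,0,0],[0,0,0]],"dr":[[0,0,1],[0,0,1],[0,0,1],[0,0,1],[0,0,1],[0,0,1],[0,0,1],[0,0,1]]}' 0.6
python3 -m jog '{"delta_pos":[[0,0,0],[0,0,0],[0,0,0],[0,0,0],[0,0,0],[-0.5,0.9,0],[-0.6,1,0],[0,1,0]],"dr":[[0,0,1],[0,0,1],[0,0,1],[0,0,1],[0,0,0.5],[0,0,0],[0,0,0],[0,0,0]]}' 0.6
python3 -m jog '{"delta_pos":[[0,1,0],[0,1,0],[0,0,0],[0,0,0]],"dr":[[0,0,0],[0,0,0],[0,0,0],[0,0,0]]}' 0.6
python3 - <<'E'
from h import *
c=cam('wrist');im=capture('wrist');np.savez('w9.npz',**c);cv2.imwrite('pics/w9.png',im)
ct=cam('top');t=capture('top');cv2.imwrite('pics/t9.png',t)
hsv=cv2.cvtColor(im,cv2.COLOR_BGR2HSV)
# dark rubber faces on wood, top at z=.028
p=proj(c,[(.55,-.115,.02),(.53,.125,.02),(.66,0.13,.02),(.66,-.10,.02)]).astype(int);print(p.tolist())
cv2.imwrite('pics/v9.png',np.vstack([cv2.resize(im[150:280,200:560],(780,282)),cv2.resize(t[140:250,170:410],(655,300))[:, :655] if 0 else cv2.copyMakeBorder(cv2.resize(t[140:250,170:410],(655,300)),0,0,0,125,0)]))
E
```

```text
time_s: 40.9
ee_pos: [0.4521, -0.1437, 0.2302]
ee_rot: [3.141, -0.0, -1.978]
wrist_force: [0.7, 0.2, -0.2]
opening: 0.398
grasp_force: 0.0
time_s: 41.9
ee_pos: [0.4521, -0.1437, 0.2792]
ee_rot: [3.141, -0.001, -2.676]
wrist_force: [-0.2, -0.3, 0.3]
opening: 0.398
grasp_force: 0.0
time_s: 42.9
ee_pos: [0.4748, -0.0686, 0.279]
ee_rot: [3.141, -0.001, -3.066]
wrist_force: [-0.2, 0.6, 0.3]
opening: 0.398
grasp_force: 0.0
time_s: 43.4
ee_pos: [0.4706, -0.0199, 0.2794]
ee_rot: [-3.142, -0.001, -3.065]
wrist_force: [-0.2, -0.7, -0.6]
opening: 0.398
grasp_force: 0.0
[[250, 218], [418, 217], [406, 294], [259, 285]]
```

View pics/v9.png

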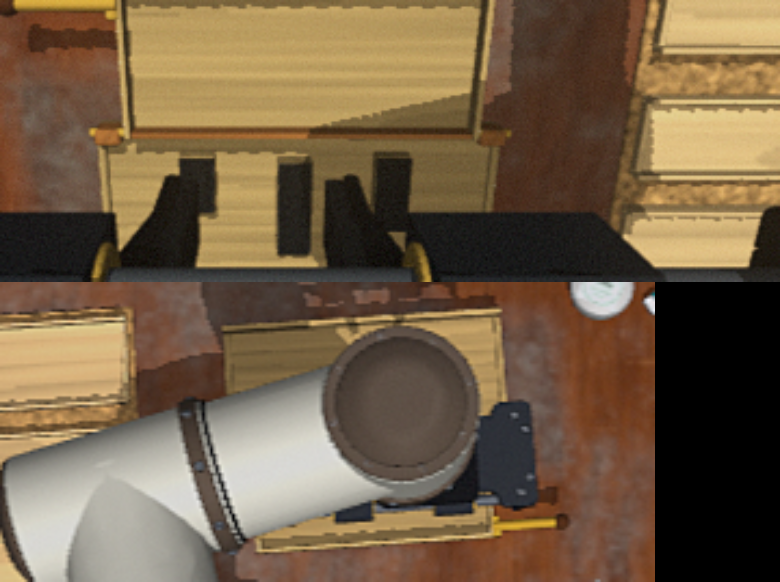

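The wrist crop shows the three blocks rubber up: short (197,185), long (294,205), mid (392,192), square to the hinge.

Run:
```python
from h import *
c=dict(np.load('w9.npz'));k=780/360
f=lambda x,y:(x/k+200,y/k+150)
for n,x0,y0,x1,y1 in[('short',180,157,214,213),('long',278,155,311,255),('mid',374,153,411,231)]:
    q=plane(c,[f(x0,y0),f(x1,y0),f(x1,y1),f(x0,y1)],.028)
    print(n,q.mean(0).round(4),'L %.3f W %.3f'%(np.linalg.norm(q[3]-q[0]),np.linalg.norm(q[1]-q[0])))
    if n=='short':tomove(*q.mean(0)[:2],.0375,-3.065)
ct=cam('top');cs=cam('side')
for n,a,b in[('row_long',(187.8,170.3),(269,298)),('row_short',(188.2,206.2),(320,297)),('row_mid',(189.7,241.2),(371,297))]:
    print(n,tri(ct,a,cs,b).round(3),plane(ct,[a],.01)[0].round(3))
```

```text
short [ 0.5691 -0.0549  0.028 ] L 0.040 W 0.022
move units [-3.83 -1.68  9.68] turn(world yaw+ => tool rz-) -0.01
long [0.5794 0.0109 0.028 ] L 0.074 W 0.022
mid [0.5646 0.0749 0.028 ] L 0.057 W 0.024
row_long [0.609 0.325 0.005] [0.608 0.323 0.01 ]
row_short [0.511 0.319 0.006] [0.512 0.318 0.01 ]
row_mid [0.415 0.313 0.004] [0.42  0.311 0.01 ]
```

```bash
python3 -m jog '{"delta_pos":[[-0.77,-0.34,0.6],[-0.77,-0.34,0.9],[-0.77,-0.34,0.9],[-0.77,-0.33,0.9],[-0.75,-0.33,0.9],[0,0,0.9],[0,0,0.9],[0,0,0.9]],"dr":[[0,0,0],[0,0,0],[0,0,0],[0,0,0],[0,0,0],[0,0,0],[0,0,0],[0,0,0]]}' 0.45
python3 -m jog '{"delta_pos":[[0,0,0.8],[0,0,0.8],[0,0,0.7],[0,0,0.48],[0,0,0],[0,0,0]],"dr":[[0,0,0],[0,0,0],[0,0,0],[0,0,0],[0,0,0],[0,0,0]]}'
python3 -m jog '{"delta_pos":[[0,0,0],[0,0,0],[0,0,0],[0,0,0]],"dr":[[0,0,0],[0,0,0],[0,0,0],[0,0,0]]}' 1
python3 -m jog '{"delta_pos":[[0,0,-0.5],[0,0,-0.8],[0,0,-1],[0,0,-1],[0,0,-1],[0,0,-1],[0,0,-1],[0,0,-1]],"dr":[[0,0,0],[0,0,0],[0,0,0],[0,0,0],[0,0,0],[0,0,0],[0,0,0],[0,0,0]]}' 1
python3 -m jog '{"delta_pos":[[0.3,1,-1],[0.3,1,-1],[0.3,1,-1],[0.3,1,0],[0.3,1,0],[0.3,1,0],[0.3,1,0],[0,1,0]],"dr":[[0,0,0],[0,0,0],[0,0,0],[0,0,0],[0,0,0],[0,0,0],[0,0,0],[0,0,0]]}' 1
python3 -m jog '{"delta_pos":[[0,0,0],[0,0,0]],"dr":[[0,0,0],[0,0,0]]}' 1
python3 - <<'E'
from h import *
c=cam('wrist');im=capture('wrist');np.savez('w10.npz',**c);cv2.imwrite('pics/w10.png',im)
E
```

```text
time_s: 44.5
ee_pos: [0.5695, -0.0552, 0.1061]
ee_rot: [-3.141, -0.0, -3.067]
wrist_force: [-0.2, -0.6, -0.0]
opening: 0.552
grasp_force: 0.0
time_s: 45.25
ee_pos: [0.5701, -0.0544, 0.0381]
ee_rot: [-3.142, 0.001, -3.065]
wrist_force: [-0.5, 0.6, 0.3]
opening: 0.547
grasp_force: 0.0
time_s: 45.75
ee_pos: [0.5696, -0.0541, 0.0379]
ee_rot: [-3.142, 0.0, -3.065]
wrist_force: [-0.3, -0.5, 0.8]
opening: 0.272
grasp_force: 30.0
time_s: 46.75
ee_pos: [0.5693, -0.0542, 0.2217]
ee_rot: [3.141, 0.001, -3.065]
wrist_force: [0.2, 0.5, -0.6]
opening: 0.27
grasp_force: 30.0
time_s: 47.75
ee_pos: [0.5011, 0.1418, 0.2961]
ee_rot: [3.141, 0.001, -3.065]
wrist_force: [-0.4, -0.7, -1.0]
opening: 0.273
grasp_force: 30.0
time_s: 48.0
ee_pos: [0.5018, 0.1408, 0.2954]
ee_rot: [-3.142, 0.0, -3.065]
wrist_force: [0.6, -0.6, -0.2]
opening: 0.275
grasp_force: 30.0
```

View pics/w10.png

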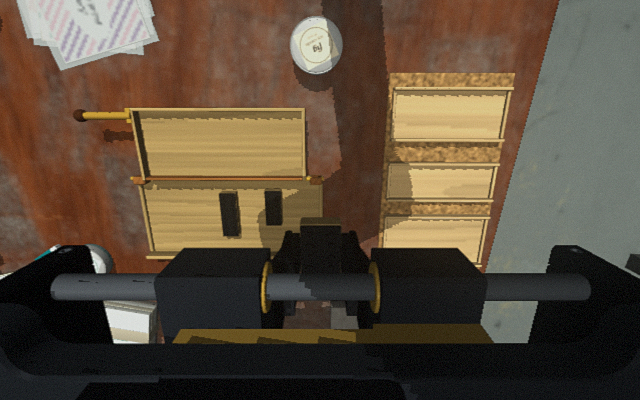

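The wrist view shows the short block held rubber-side up, with the rows at right: mid centre about (448,116), short (443,182), long (437,235). The long and mid blocks are still in the receiver. I measure the row edges numerically.

Run:
```python
from h import *
c=dict(np.load('w10.npz'));im=cv2.imread('pics/w10.png')
g=cv2.cvtColor(im,cv2.COLOR_BGR2GRAY).astype(int)
ct=cam('top');t=cv2.cvtColor(cv2.imread('pics/top0.png'),cv2.COLOR_BGR2GRAY).astype(int)
for col in(415,445,470):
    print(col,' '.join(f'{y}:{v}' for y,v in zip(range(82,246),g[82:246,col-2:col+3].mean(1).round().astype(int)) if y<92 or 132<y<170 or 190<y<224))
print('row profile short y=182',[(x,int(g[180:185,x].mean())) for x in list(range(382,396))+list(range(490,502))])
for col in(180,205):print('top',col,' '.join(f'{y}:{v}' for y,v in zip(range(148,265),t[148:265,col-2:col+3].mean(1).round().astype(int)) ))
```

```text
415 82:135 83:122 84:118 85:124 86:137 87:198 88:175 89:138 90:83 91:118 133:187 134:185 135:182 136:179 137:174 138:130 139:189 140:186 141:139 142:90 143:86 144:84 145:82 146:84 147:99 148:125 149:141 150:147 151:144 152:141 153:137 154:141 155:141 156:134 157:131 158:136 159:140 160:128 161:89 162:106 163:165 164:191 165:154 166:125 167:120 168:127 169:195 191:190 192:189 193:188 194:187 195:193 196:196 197:156 198:109 199:127 200:168 201:131 202:92 203:87 204:86 205:134 206:142 207:137 208:135 209:131 210:122 211:126 212:130 213:142 214:120 215:108 216:136 217:192 218:149 219:114 220:127 221:186 222:185 223:181
445 82:135 83:136 84:139 85:136 86:145 87:195 88:182 89:145 90:84 91:121 133:191 134:188 135:185 136:181 137:178 138:148 139:189 140:186 141:145 142:87 143:86 144:91 145:90 146:90 147:90 148:134 149:145 150:154 151:152 152:143 153:134 154:136 155:142 156:141 157:127 158:123 159:132 160:143 161:135 162:112 163:160 164:189 165:160 166:123 167:119 168:121 169:167 191:173 192:170 193:170 194:174 195:187 196:196 197:153 198:106 199:143 200:188 201:180 202:89 203:74 204:91 205:1
[... 2255 characters left out ...]
6:168 177:172 178:179 179:184 180:190 181:151 182:116 183:127 184:202 185:116 186:153 187:131 188:139 189:142 190:143 191:80 192:89 193:99 194:213 195:137 196:201 197:188 198:191 199:192 200:191 201:191 202:192 203:190 204:189 205:189 206:196 207:190 208:192 209:198 210:204 211:173 212:121 213:112 214:204 215:114 216:136 217:143 218:134 219:132 220:136 221:145 222:155 223:129 224:82 225:90 226:75 227:210 228:116 229:185 230:190 231:189 232:193 233:196 234:192 235:175 236:174 237:180 238:186 239:181 240:186 241:194 242:198 243:196 244:194 245:193 246:197 247:195 248:197 249:199 250:139 251:116 252:113 253:195 254:143 255:142 256:151 257:149 258:137 259:134 260:141 261:162 262:76 263:93 264:95
```

Run:
```python
from h import *
c=dict(np.load('w10.npz'));ct=cam('top')
yc=441
for n,a,b in[('mid',87.4,139.6),('short',164,200.4)]:
    q=plane(c,[(yc,a),(yc,b)],.018);print(n,q.round(4).tolist(),'w',np.linalg.norm(q[1]-q[0]).round(4),'mid',q.mean(0).round(4))
q=plane(c,[(yc,217.4)],.018)[0];print('long near',q.round(4))
e=plane(c,[(388.5,182),(493.5,182)],.013);print('short ends',e.round(4).tolist(),np.linalg.norm(e[1]-e[0]))
for col,L in((180,dict(long=(155,185),short=(194.7,216),mid=(229,255))),(205,dict(long=(153.1,184),short=(194,214),mid=(227.1,253.2)))):
    for n,(a,b) in L.items():
        q=plane(ct,[(col,a),(col,b)],.018);print('top',n,q.mean(0).round(4),'w',np.linalg.norm(q[1]-q[0]).round(4))
# height check of short-row rims from top+wrist
print(tri(ct,(188,194.4),c,(443,200.4)).round(4),tri(ct,(188,215.3),c,(443,164)).round(4))
```

```text
mid [[0.3849, 0.2911, 0.018], [0.4519, 0.3044, 0.018]] w 0.0684 mid [0.4184 0.2977 0.018 ]
short [[0.4857, 0.3111, 0.018], [0.5393, 0.3218, 0.018]] w 0.0546 mid [0.5125 0.3165 0.018 ]
long near [0.5658 0.327  0.018 ]
short ends [[0.5187, 0.2419, 0.013], [0.507, 0.395, 0.013]] 0.15355748458464122
top long [0.6074 0.3419 0.018 ] w 0.081
top short [0.5129 0.3378 0.018 ] w 0.0564
top mid [0.417  0.3337 0.018 ] w 0.0674
top long [0.6117 0.2759 0.018 ] w 0.0835
top short [0.5169 0.2725 0.018 ] w 0.053
top mid [0.4221 0.2691 0.018 ] w 0.0678
[0.5372 0.316  0.0332] [0.4876 0.3189 0.0064]
```

Widths match: short 54.6 = 50+rims, mid 68.4, row yaw 0.077. Row centres are short (0.513,0.318), mid (0.418,0.311), long (0.607,0.326). I place the short block.

```bash
python3 -m jog '{"delta_pos":[[-0.15,1,0],[-0.14,1,0.3],[-0.14,1,0.7],[-0.14,1,0.9],[-0.14,1,0.9],[-0.14,1,0.9],[-0.14,1.0,0.9],[0,0,0.9]],"dr":[[0,0,0],[0,0,0],[0,0,0],[0,0,0],[0,0,0],[0,0,0],[0,0,0],[0,0,0]]}' 1
python3 -m jog '{"delta_pos":[[0,0,0.9],[0,0,0.9],[0,0,0.9],[0,0,0],[0,0,0]],"dr":[[0,0,0],[0,0,0],[0,0,0],[0,0,0],[0,0,0]]}' 1
python3 - <<'E'
from h import *
tomove(.513,.318,.0365,-3.065)
E
```

```text
time_s: 49.05
ee_pos: [0.5131, 0.319, 0.1554]
ee_rot: [-3.141, -0.001, -3.064]
wrist_force: [-0.0, -0.2, -0.4]
opening: 0.271
grasp_force: 30.0
time_s: 49.68
ee_pos: [0.5137, 0.3178, 0.0904]
ee_rot: [3.141, 0.001, -3.065]
wrist_force: [-0.1, -0.1, 0.6]
opening: 0.274
grasp_force: 30.0
move units [0.03 0.01 2.16] turn(world yaw+ => tool rz-) -0.00
```

```bash
python3 -m jog '{"delta_pos":[[0,0,0.7],[0,0,0.6],[0,0,0.5],[0,0,0.36],[0,0,0]],"dr":[[0,0,0],[0,0,0],[0,0,0],[0,0,0],[0,0,0]]}' 1
python3 -m jog '{"delta_pos":[[0,0,0],[0,0,0],[0,0,0],[0,0,-0.6],[0,0,-1],[0,0,-1],[0,0,-1],[0,0,-1]],"dr":[[0,0,0],[0,0,0],[0,0,0],[0,0,0],[0,0,0],[0,0,0],[0,0,0],[0,0,0]]}' 0.6
python3 -m jog '{"delta_pos":[[0.2,-1,-0.7],[0.2,-1,-0.7],[0.2,-1,-0.7],[0.2,-1,-0.7],[0.2,-1,-0.7],[0.2,-1,-0.7],[0.2,-1,-0.7],[0.2,-1,0]],"dr":[[0,0,0],[0,0,0],[0,0,0],[0,0,0],[0,0,0],[0,0,0],[0,0,0],[0,0,0]]}' 0.6
python3 -m jog '{"delta_pos":[[0.2,-1,0],[0.15,-1,0],[0,-1,0],[0,-0.8,0],[0,0,0],[0,0,0]],"dr":[[0,0,0],[0,0,0],[0,0,0],[0,0,0],[0,0,0],[0,0,0]]}' 0.6
cat > dark.py <<'E'
from h import *
c=cam('wrist');im=capture('wrist');g=im.max(2)
p=proj(c,[(.545,-.11,.028),(.525,.12,.028),(.64,.12,.028),(.64,-.09,.028)]).round().astype(np.int32)
k=cv2.fillConvexPoly(np.zeros(g.shape,'uint8'),p,1);m=((g<75)&(k>0)).astype('uint8')
for q in cv2.findContours(m,0,1)[0]:
    if cv2.contourArea(q)<150:continue
    b=cv2.boundingRect(q);x,y,w,h=b;e=plane(c,[(x,y),(x+w,y),(x+w,y+h),(x,y+h)],.028)
    print(b,int(cv2.contourArea(q)),'ctr',e.mean(0).round(4),'L %.3f W %.3f'%(np.linalg.norm(e[3]-e[0]),np.linalg.norm(e[1]-e[0])),'near',((e[0]+e[1])/2).round(4))
E
python3 dark.py
```

```text
time_s: 50.3
ee_pos: [0.5133, 0.3177, 0.0357]
ee_rot: [-3.141, -0.0, -3.065]
wrist_force: [0.3, 1.2, -1.0]
opening: 0.275
grasp_force: 30.0
time_s: 51.3
ee_pos: [0.5134, 0.3176, 0.1532]
ee_rot: [3.141, 0.001, -3.065]
wrist_force: [-0.3, 0.2, -0.2]
opening: 0.402
grasp_force: 0.0
time_s: 52.3
ee_pos: [0.4891, 0.1138, 0.2758]
ee_rot: [3.14, 0.003, -3.065]
wrist_force: [0.1, -0.3, 0.7]
opening: 0.402
grasp_force: 0.0
time_s: 53.05
ee_pos: [0.487, 0.0196, 0.2738]
ee_rot: [3.141, 0.0, -3.066]
wrist_force: [-0.1, 0.3, -0.7]
opening: 0.4
grasp_force: 0.0
(233, 231, 59, 41) 1190 ctr [ 0.6121 -0.0546  0.028 ] L 0.066 W 0.083 near [ 0.5793 -0.0552  0.028 ]
(302, 214, 16, 44) 633 ctr [0.5827 0.012  0.028 ] L 0.068 W 0.022 near [0.5488 0.0098 0.028 ]
(317, 208, 66, 70) 1567 ctr [0.5906 0.0698 0.028 ] L 0.110 W 0.091 near [0.5359 0.064  0.028 ]
```

The long block is confirmed at (0.582,0.012), 68 mm long. I pick it and carry it to its row.

```bash
python3 -m jog '{"delta_pos":[[-0.74,-0.12,0.6],[-0.74,-0.12,0.9],[-0.74,-0.12,0.9],[-0.74,-0.12,0.9],[-0.76,-0.13,0.9],[0,0,0.9],[0,0,0.9],[0,0,0.9]],"dr":[[0,0,0],[0,0,0],[0,0,0],[0,0,0],[0,0,0],[0,0,0],[0,0,0],[0,0,0]]}' 0.45
python3 -m jog '{"delta_pos":[[0,0,0.8],[0,0,0.8],[0,0,0.6],[0,0,0.34],[0,0,0],[0,0,0]],"dr":[[0,0,0],[0,0,0],[0,0,0],[0,0,0],[0,0,0],[0,0,0]]}'
python3 -m jog '{"delta_pos":[[0,0,0],[0,0,0],[0,0,0],[0,0,0]],"dr":[[0,0,0],[0,0,0],[0,0,0],[0,0,0]]}' 1
python3 -m jog '{"delta_pos":[[0,0,-0.5],[0,0,-0.8],[0,0,-1],[0,0,-1],[0,0,-1],[0,0,-1],[0,0,0],[0,0,0]],"dr":[[0,0,0],[0,0,0],[0,0,0],[0,0,0],[0,0,0],[0,0,0],[0,0,0],[0,0,0]]}' 1
python3 -m jog '{"delta_pos":[[-0.2,1,0],[-0.2,1,0],[-0.2,1,0],[-0.2,1,0],[-0.2,1,0],[-0.2,1,0],[-0.2,1,0],[-0.2,1,0]],"dr":[[0,0,0],[0,0,0],[0,0,0],[0,0,0],[0,0,0],[0,0,0],[0,0,0],[0,0,0]]}' 1
python3 -m jog '{"delta_pos":[[-0.2,1,0],[-0.2,1,0],[0,1,0],[0,1,0],[0,0.46,0],[0,0,0],[0,0,0]],"dr":[[0,0,0],[0,0,0],[0,0,0],[0,0,0],[0,0,0],[0,0,0],[0,0,0]]}' 1
python3 - <<'E'
from h import *
tomove(.607,.326,.0365,-3.065)
E
```

```text
time_s: 54.1
ee_pos: [0.5812, 0.0124, 0.1002]
ee_rot: [-3.141, -0.0, -3.064]
wrist_force: [0.0, 0.2, 0.3]
opening: 0.552
grasp_force: 0.0
time_s: 54.85
ee_pos: [0.5816, 0.0118, 0.0382]
ee_rot: [3.141, 0.001, -3.065]
wrist_force: [-0.2, -0.7, 0.5]
opening: 0.551
grasp_force: 0.0
time_s: 55.35
ee_pos: [0.5811, 0.0116, 0.0378]
ee_rot: [3.142, 0.0, -3.065]
wrist_force: [-0.4, 0.0, 1.9]
opening: 0.269
grasp_force: 30.0
time_s: 56.35
ee_pos: [0.5804, 0.0116, 0.1696]
ee_rot: [3.141, -0.001, -3.066]
wrist_force: [0.2, 0.2, -0.7]
opening: 0.272
grasp_force: 30.0
time_s: 57.35
ee_pos: [0.6058, 0.2158, 0.17]
ee_rot: [3.142, 0.0, -3.065]
wrist_force: [-0.5, -0.1, -1.1]
opening: 0.271
grasp_force: 30.0
time_s: 58.22
ee_pos: [0.6071, 0.3254, 0.1701]
ee_rot: [-3.141, -0.0, -3.066]
wrist_force: [-0.5, -0.6, 0.3]
opening: 0.272
grasp_force: 30.0
move units [0.   0.03 5.34] turn(world yaw+ => tool rz-) -0.01
```

```bash
python3 -m jog '{"delta_pos":[[0,0.03,0.9],[0,0,0.9],[0,0,0.9],[0,0,0.9],[0,0,0.8],[0,0,0.6],[0,0,0.34],[0,0,0]],"dr":[[0,0,0],[0,0,0],[0,0,0],[0,0,0],[0,0,0],[0,0,0],[0,0,0],[0,0,0]]}' 1
python3 -m jog '{"delta_pos":[[0,0,0],[0,0,0],[0,0,0],[0,0,-0.6],[0,0,-1],[0,0,-1],[0,0,-1],[0,0,-1]],"dr":[[0,0,0],[0,0,0],[0,0,0],[0,0,0],[0,0,0],[0,0,0],[0,0,0],[0,0,0]]}' 0.6
python3 -m jog '{"delta_pos":[[0.65,-1,-0.7],[0.65,-1,-0.7],[0.65,-1,-0.7],[0.65,-1,-0.7],[0.65,-1,-0.7],[0.65,-1,-0.7],[0.65,-1,-0.7],[0.65,-1,0]],"dr":[[0,0,0],[0,0,0],[0,0,0],[0,0,0],[0,0,0],[0,0,0],[0,0,0],[0,0,0]]}' 0.6
python3 -m jog '{"delta_pos":[[0.6,-0.8,0],[0.4,-0.6,0],[0,0,0],[0,0,0]],"dr":[[0,0,0],[0,0,0],[0,0,0],[0,0,0]]}' 0.6
python3 dark.py
```

```text
time_s: 59.22
ee_pos: [0.6074, 0.3267, 0.0368]
ee_rot: [3.141, 0.001, -3.065]
wrist_force: [-0.2, 0.1, -0.2]
opening: 0.269
grasp_force: 30.0
time_s: 60.22
ee_pos: [0.6073, 0.3269, 0.1539]
ee_rot: [3.141, 0.001, -3.065]
wrist_force: [-0.1, 0.2, -0.4]
opening: 0.399
grasp_force: 0.0
time_s: 61.22
ee_pos: [0.4929, 0.1168, 0.2771]
ee_rot: [3.14, 0.005, -3.065]
wrist_force: [0.6, 0.4, -0.4]
opening: 0.401
grasp_force: 0.0
time_s: 61.72
ee_pos: [0.4709, 0.081, 0.2743]
ee_rot: [3.141, 0.001, -3.065]
wrist_force: [0.2, 0.2, 0.2]
opening: 0.401
grasp_force: 0.0
(189, 231, 151, 51) 3148 ctr [0.6047 0.0098 0.028 ] L 0.083 W 0.213 near [0.5634 0.009  0.028 ]
(304, 216, 16, 37) 539 ctr [0.5642 0.0761 0.028 ] L 0.057 W 0.022 near [0.5357 0.0742 0.028 ]
```

```bash
python3 -m jog '{"delta_pos":[[-0.74,-0.1,0.6],[-0.74,-0.1,0.9],[-0.74,-0.1,0.9],[-0.74,-0.1,0.9],[-0.72,-0.09,0.9],[0,0,0.9],[0,0,0.9],[0,0,0.9]],"dr":[[0,0,0],[0,0,0],[0,0,0],[0,0,0],[0,0,0],[0,0,0],[0,0,0],[0,0,0]]}' 0.45
python3 -m jog '{"delta_pos":[[0,0,0.8],[0,0,0.8],[0,0,0.6],[0,0,0.36],[0,0,0],[0,0,0]],"dr":[[0,0,0],[0,0,0],[0,0,0],[0,0,0],[0,0,0],[0,0,0]]}'
python3 -m jog '{"delta_pos":[[0,0,0],[0,0,0],[0,0,0],[0,0,0]],"dr":[[0,0,0],[0,0,0],[0,0,0],[0,0,0]]}' 1
python3 -m jog '{"delta_pos":[[0,0,-0.5],[0,0,-0.8],[0,0,-1],[0,0,-1],[0,0,-1],[0,0,-1],[0,0,0],[0,0,0]],"dr":[[0,0,0],[0,0,0],[0,0,0],[0,0,0],[0,0,0],[0,0,0],[0,0,0],[0,0,0]]}' 1
python3 -m jog '{"delta_pos":[[0.55,1,0],[0.55,1,0],[0.55,1,0],[0.55,1,0],[0.55,1,0],[0.55,1,0],[0.55,1,0],[0.55,1,0]],"dr":[[0,0,0],[0,0,0],[0,0,0],[0,0,0],[0,0,0],[0,0,0],[0,0,0],[0,0,0]]}' 1
python3 -m jog '{"delta_pos":[[0.4,1,0],[0.28,0.83,0],[0,0,0],[0,0,0]],"dr":[[0,0,0],[0,0,0],[0,0,0],[0,0,0]]}' 1
python3 - <<'E'
from h import *
tomove(.418,.311,.0365,-3.065)
E
```

```text
time_s: 62.78
ee_pos: [0.5637, 0.0761, 0.1002]
ee_rot: [-3.141, -0.0, -3.064]
wrist_force: [0.0, -0.6, 0.1]
opening: 0.551
grasp_force: 0.0
time_s: 63.52
ee_pos: [0.5637, 0.0757, 0.0382]
ee_rot: [3.141, 0.001, -3.065]
wrist_force: [0.3, -0.5, 0.3]
opening: 0.549
grasp_force: 0.0
time_s: 64.03
ee_pos: [0.5632, 0.0755, 0.0378]
ee_rot: [3.142, 0.0, -3.065]
wrist_force: [-1.2, 0.6, 1.2]
opening: 0.272
grasp_force: 30.0
time_s: 65.03
ee_pos: [0.5625, 0.0753, 0.1696]
ee_rot: [3.141, -0.001, -3.066]
wrist_force: [-0.3, 0.2, -0.1]
opening: 0.273
grasp_force: 30.0
time_s: 66.03
ee_pos: [0.437, 0.2667, 0.1688]
ee_rot: [-3.14, -0.002, -3.065]
wrist_force: [0.7, 0.4, -0.7]
opening: 0.276
grasp_force: 30.0
time_s: 66.53
ee_pos: [0.4174, 0.3101, 0.1692]
ee_rot: [-3.14, -0.001, -3.065]
wrist_force: [0.2, -1.2, -0.1]
opening: 0.271
grasp_force: 30.0
move units [-0.03  0.04  5.31] turn(world yaw+ => tool rz-) -0.00
```

```bash
python3 -m jog '{"delta_pos":[[-0.03,0.04,0.9],[0,0,0.9],[0,0,0.9],[0,0,0.9],[0,0,0.8],[0,0,0.6],[0,0,0.31],[0,0,0]],"dr":[[0,0,0],[0,0,0],[0,0,0],[0,0,0],[0,0,0],[0,0,0],[0,0,0],[0,0,0]]}' 1
python3 -m jog '{"delta_pos":[[0,0,0],[0,0,0],[0,0,0],[0,0,-0.6],[0,0,-1],[0,0,-1],[0,0,-1],[0,0,-1]],"dr":[[0,0,0],[0,0,0],[0,0,0],[0,0,0],[0,0,0],[0,0,0],[0,0,0],[0,0,0]]}' 0.6
python3 -m jog '{"delta_pos":[[0,-1,-0.7],[0,-1,-0.7],[0,-1,-0.7],[0,-1,-0.7],[0,-1,-0.7],[0,-1,-0.7],[0,-1,-0.7],[0,-1,0]],"dr":[[0,0,0],[0,0,0],[0,0,0],[0,0,0],[0,0,0],[0,0,0],[0,0,0],[0,0,0]]}' 0.6
python3 -m jog '{"delta_pos":[[0,-1,0],[0,-1,0],[0,-1,0],[0,-1,0],[0,-1,0],[0,-1,0],[0,-1,0],[0,-1,0]],"dr":[[0,0,0],[0,0,0],[0,0,0],[0,0,0],[0,0,0],[0,0,0],[0,0,0],[0,0,0]]}' 0.6
python3 -m jog '{"delta_pos":[[0,-1,0],[0,-1,0],[0,-1,0],[0,-1,0],[0,-1,0],[0,-1,0],[0,0,0],[0,0,0]],"dr":[[0,0,0],[0,0,0],[0,0,0],[0,0,0],[0,0,0],[0,0,0],[0,0,0],[0,0,0]]}' 0.6
python3 - <<'E'
from h import *
t=capture('top');s=capture('side');cv2.imwrite('pics/tf.png',t);cv2.imwrite('pics/sf.png',s)
a=cv2.resize(t[110:300,140:480],(680,380),interpolation=2)
b=cv2.resize(s[185:335,225:425],(293,220),interpolation=2);b2=cv2.resize(s[255:335,235:405],(387,220),interpolation=2)
cv2.imwrite('pics/fin.png',np.vstack([a,np.hstack([b,b2])]))
c=cam('top');g=t.max(2);cs=cam('side')
for n,x,y in[('long',.607,.326),('short',.513,.318),('mid',.418,.311)]:
    p=proj(c,[(x,y,.026)])[0].astype(int);m=np.zeros(g.shape,'uint8');m[p[1]-16:p[1]+17,p[0]-18:p[0]+19]=(g[p[1]-16:p[1]+17,p[0]-18:p[0]+19]<90)
    k=max(cv2.findContours(m,0,1)[0],key=cv2.contourArea);r=cv2.minAreaRect(k);q=plane(c,[r[0]],.026)[0]-[x,y,0]
    d=Ro.from_euler('z',-.077).apply(q);print(n,r,'offset in row',d.round(4))
E
```

```text
time_s: 67.53
ee_pos: [0.4182, 0.3113, 0.0369]
ee_rot: [-3.141, -0.001, -3.066]
wrist_force: [-0.7, -0.2, 0.2]
opening: 0.271
grasp_force: 30.0
time_s: 68.53
ee_pos: [0.4185, 0.3119, 0.1544]
ee_rot: [3.14, 0.001, -3.065]
wrist_force: [-0.4, 0.3, 0.2]
opening: 0.401
grasp_force: 0.0
time_s: 69.53
ee_pos: [0.4342, 0.1118, 0.2776]
ee_rot: [3.139, 0.005, -3.065]
wrist_force: [-0.4, -0.2, -0.5]
opening: 0.4
grasp_force: 0.0
time_s: 70.53
ee_pos: [0.4486, -0.0879, 0.276]
ee_rot: [3.142, 0.002, -3.065]
wrist_force: [0.1, 0.6, 0.5]
opening: 0.404
grasp_force: 0.0
time_s: 71.53
ee_pos: [0.46, -0.2363, 0.2754]
ee_rot: [3.142, 0.001, -3.065]
wrist_force: [0.8, 1.0, 0.1]
opening: 0.401
grasp_force: 0.0
long ((185.08197021484375, 168.40164184570312), (25.9837589263916, 11.860180854797363), 84.80557250976562) offset in row [0.003  0.0003 0.026 ]
short ((187.5, 204.0), (16.0, 9.0), 90.0) offset in row [ 0.0024 -0.0019  0.026 ]
mid ((189.0, 239.0), (20.0, 10.0), 90.0) offset in row [ 0.0061 -0.0028  0.026 ]
```

View pics/fin.png

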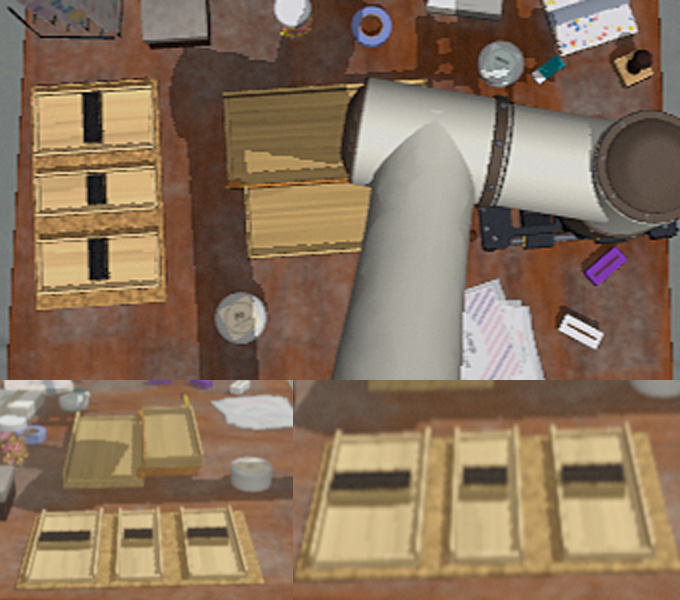

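The final view shows all three blocks rubber up and flat between the rims of their rows: long (92,117), short (96,188) and mid (98,258). The leaf is flat and the bystanders look unmoved.

```bash
python3 -c "
from cell import env
print(env.job_done())"
```

```text
the job is handed in; nothing more can be done
None
```

The job is handed in: the three blocks present (short, mid and long) were turned and lie flat, rubber up, in the rows for their lengths, the hinged half is folded down, and the other things looked unmoved in the last pictures; the judge returned no verdict.

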